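Unload the vacuum sealer

TASK

The jars in the vacuum sealer are sealed. Let the air in gently: open the vent valve half way (lever at 45 degrees, on the middle mark) and never much past it; then lift the lid off and lay it flat on the chopping board, and stand every jar upright on the floor of the wooden crate. When the well is empty put the lid back square on the sealer so that it covers the rim all round, shut the vent valve again, and leave the other kitchen things where they are.

Things in the scene. Friction and masses are not known exactly. Their poses are not given: they have to be found in the camera images.
- sealer: vacuum sealer, fixed: open steel well with flat rim; behind it (+x) a white pump housing 84 mm high, gauge top 96; on its -y side a brass vent valve with black lever. Origin on the worktop under the well's middle; x away from the robot, y left (yaw 0), z up. Well inside 224 (x) x 212 (y) mm, floor 16 mm and rim top 92 mm above the worktop, rim flange 264 x 252 mm outside
- well_floor (a point): middle of the well's floor; axes as the sealer's
- rim (a point): middle of the well's mouth at the height of the rim's top, 92 mm above the worktop; axes as the sealer's. The seated lid's origin is here
- vent (a joint): angle of the vent valve's lever: 0 shut (lever points along the sealer's -x, across the pipe), pi/4 half open, pi/2 fully open (stop; lever along the pipe, to the sealer's -y); grows anticlockwise seen from above. Stiff: takes 0.25 N m (about 3 N at the grip) and stays where it is left
- valve_axis (a point): on the upright axis of the vent valve, at the lever's mid height (121 mm above the worktop); axes as the sealer's. It lies 20 mm along x and 174 mm along -y from the sealer's origin
- lever_grip (a point): grip point in the middle of the lever's black sleeve, 78 mm out from the valve axis, 121 mm above the worktop. The sleeve is 66 mm long, 16 mm wide, 12 mm thick; nothing lies under it down to the lid's top at 100 mm. Its own -x axis points outward along the lever
- lid: loose clear plastic lid, 262 (x) x 250 (y) x 8 mm with black edges, 0.6 kg; origin at the centre of its underside, z up. It starts on the rim, its axes along the sealer's. A black bar handle stands on it on two steel posts
- lid_handle (a point): middle of the lid's handle bar, 48 mm above the lid's underside (40 mm above its top face). The bar runs along the lid's y, 142 mm long, 18 mm wide, 16 mm high; the posts are 62 mm either side of the middle, so 32 mm is free under the bar
- board: wooden chopping board, fixed, 270 (x) x 256 (y) x 16 mm thick; origin at the centre of its underside, top 16 mm above the worktop. To the left or right of the sealer
- crate: loose open wooden crate, 234 (x) x 222 (y) x 58 mm high, walls and floor 8 mm (inside 218 x 206 mm, floor 8 mm above its underside), 0.8 kg, empty at the start; origin at the centre of its underside. On the other side of the sealer from the board
- jar0: square glass jar, 58 x 58 mm, 68 mm tall (glass 54, then a round steel cap 52 mm across), 0.24 kg; all alike but for contents. Origin at the centre of its underside, z up, x and y square to its sides. Starts standing in the well at one of six spots: x 53 mm either side of the well's middle, y 0 or 68 mm to either side, about parallel to the well. Absent (None) in some runs
- jar1: square glass jar, 58 x 58 mm, 68 mm tall (glass 54, then a round steel cap 52 mm across), 0.24 kg; all alike but for contents. Origin at the centre of its underside, z up, x and y square to its sides. Starts standing in the well at one of six spots: x 53 mm either side of the well's middle, y 0 or 68 mm to either side, about parallel to the well. Absent (None) in some runs
- jar2: square glass jar, 58 x 58 mm, 68 mm tall (glass 54, then a round steel cap 52 mm across), 0.24 kg; all alike but for contents. Origin at the centre of its underside, z up, x and y square to its sides. Starts standing in the well at one of six spots: x 53 mm either side of the well's middle, y 0 or 68 mm to either side, about parallel to the well. Absent (None) in some runs
- jar3: square glass jar, 58 x 58 mm, 68 mm tall (glass 54, then a round steel cap 52 mm across), 0.24 kg; all alike but for contents. Origin at the centre of its underside, z up, x and y square to its sides. Starts standing in the well at one of six spots: x 53 mm either side of the well's middle, y 0 or 68 mm to either side, about parallel to the well. Absent (None) in some runs
- jar4: square glass jar, 58 x 58 mm, 68 mm tall (glass 54, then a round steel cap 52 mm across), 0.24 kg; all alike but for contents. Origin at the centre of its underside, z up, x and y square to its sides. Starts standing in the well at one of six spots: x 53 mm either side of the well's middle, y 0 or 68 mm to either side, about parallel to the well. Absent (None) in some runs
- jar5: square glass jar, 58 x 58 mm, 68 mm tall (glass 54, then a round steel cap 52 mm across), 0.24 kg; all alike but for contents. Origin at the centre of its underside, z up, x and y square to its sides. Starts standing in the well at one of six spots: x 53 mm either side of the well's middle, y 0 or 68 mm to either side, about parallel to the well. Absent (None) in some runs
- bowl: terracotta bowl, 110 mm across, 60 mm high, in front on the left near the robot; origin under its centre; leave it alone
- mug: white mug, 80 mm across, 88 mm high, behind on the left; origin under its centre; leave it alone
- mill: wooden pepper mill, 54 mm across, 138 mm tall, behind on the right; origin under its centre; leave it alone
- tin: amber glass jar of round shape with steel cap, 80 mm across, 95 mm high, at the far right beside the hob, not one of the sealed jars; origin under its centre; leave it alone
- spoon: wooden spoon, 250 mm long, lying in front on the right near the robot; leave it alone

How it is judged:
By the outcome, as a careful person would: the job done as asked, in the order asked, and still so for the second after the job is handed in, with the robot touching nothing.
Of jar0, jar1, jar2, jar3, jar4, jar5 only 3 to 5 are there at a start; the rules pass over those that are not, and their reading is None.
At some moment in a run one of lid, crate may be knocked a few centimetres aside while the robot is not near it.
Once in a run the grip may slacken for a moment while it holds something.
It also fails if it takes over 210 s, if anything falls off the work surface, if the arm or the gripper's body presses on something with over 40 N, if the wrist force passes 120 N, or if a joint passes its speed limit or range.

ROBOT

A 6-joint arm with a two-finger parallel gripper is mounted at the origin on the work surface. World frame = base frame: x ahead of the robot, y to its left, z up, the work surface at z = 0. Lengths are in m, angles in degrees, forces in N, time in s.
With the tool pointing down it reaches from about 0.325 to 0.85 m from the base axis. Payload 4.4 kg.
Tool frame: the origin (TCP) lies between the finger pads; the fingertips stand 19 mm ahead of it and the grasp point (between the pads) is the TCP; z points along the fingers, y is the line along which they close (so a half turn about z gives the same grasp; the last joint's range is limited). The gripper opens to 94 mm and grips with 3 to 60 N. Pads are 16 mm wide; open, the fingers measure 119 mm over their backs; the gripper's body (75 mm by 177 mm) begins 78 mm behind the grasp point.
Start: joints at [68.325, 11.837, 88.321, -0, 79.842, -8.623], TCP at [0.13, 0.56, 0.224] pointing down, gripper open.
Joint ranges: [-156.59, 156.59], [-49.26, 127.26], [12.9, 141.05], [-63.56, 243.56], [4.71, 150.69], [-161.64, 161.64]. Speed limits (degrees/s): [159.86, 159.86, 180, 180, 180, 180].

INTERFACE

Orientations are given as a 3x3 rotation matrix whose columns are the frame's x, y, z axes.
In Python, from plant import * gives the robot as it stands.
- The arm moves only by the tool servo_tool, never from a script. Its arguments are lists of equal length, an entry for each row: "fingers": the opening, from 0 (shut) to 1 (fully open); "linear": the shift along the tool's x, y, z scaled (see below), a list of three; "roll": the turn about the tool's z scaled (see below). In form: {"fingers": [fingers, ...], "linear": [[tx, ty, tz], ...], "roll": [roll, ...]}. A call has 1 to 8 rows; each row is the pose to reach, as a shift and turn from the pose commanded when the call began, along the tool's axes at that moment; what a row does not reach only later rows make up. The controller multiplies each number of a shift by 0.5 m and each number of a turn by pi/2 rad. A row lasts 1/8 s, in which the tool goes at most 62.5 mm and 10.7 degrees, less where a joint would pass 70% of its speed; a pose out of reach is approached as far as the arm can. A call with a number of a shift or a turn outside -1 to 1 is refused whole. A call with a gripper value outside its range is refused whole. The fingers move at their own pace and stop on an object; the grip force is fixed at half the most. Time passes only in rows, so rows that repeat a pose let the fingers close. It gives the time, the measured TCP pose, the force, the opening and the grip force at its end, in the units of the state.
- get_state(): the state, without advancing time (a new reading comes with each control period).
- capture(name): name is "side" or "top"; returns a dict with "img" (420x560x3 uint8, red, green, blue), "K" (3x3 intrinsics, pixels), "view" (4x4, takes a point from world to camera coordinates). Camera axes: x right, y down, z forward; pixel columns grow to the right and rows downward; lengths in m; the calibration is good to about 2 mm. A picture is of the moment at which its call begins. There is no depth.
- sign_off(): hands the job in; it is judged then, once.
The state is a dict: "clock": time; "joints": joint angles; "qd": joint speeds; "effort": joint torques, N m; "position": TCP position; "tcp_rot": TCP orientation; "ft_force": force on the tool from outside, world axes, zero at the start; "torque": the same for the moment, N m; "width": finger opening in m; "grasp_force": force on a finger pad.
Only numpy, scipy, OpenCV 4.12 (cv2) and the standard library are available. Lean on these libraries where they do the work, as an engineer would, in place of code of your own. Each camera call takes 0.05 s, during which the arm holds its last target. There are 200 camera calls.

## Working session

There is one attempt and no reset: what is moved stays moved. The work goes in short steps, Python scripts to look and compute and a tool call to move; the robot and the scene stay as the last step left them, time stands still between calls to the robot, and variables do not carry over. Pictures are saved under pics/ and viewed, at most 14 in all, crops included, and the job is handed in when it is done.

Besides the shell and the picture viewer there is one more tool, called after "Call:" as name(argument=value, ...) on one line, values as JSON. servo_tool: Moves the arm, as the interface text tells. Its arguments: {"type":"object","properties":{"fingers":{"type":"array","items":{"type":"number"}},"linear":{"type":"array","items":{"type":"array","items":{"type":"number"}}},"roll":{"type":"array","items":{"type":"number"}}},"required":["fingers","linear","roll"]}

```bash
ls; mkdir -p pics; python3 - <<'E'
from plant import *
import cv2, numpy as np
s=get_state(); print(s)
for n in ("top","side"):
    c=capture(n); cv2.imwrite(f"pics/{n}0.png",cv2.resize(c["img"][:,:,::-1],(800,600),interpolation=cv2.INTER_CUBIC))
    print(n,c["K"].tolist(),np.round(c["view"],4).tolist())
E
```

```text
pics
{'clock': 0.0, 'joints': array([ 6.83254273e+01,  1.18829150e+01,  8.84006109e+01, -1.47416865e-03,
        7.98423539e+01, -8.62318433e+00]), 'qd': array([ 0.03810355, -0.06014395,  0.047712  ,  0.08897647,  0.03680052,
        0.04201419]), 'effort': array([ 9.30373353e-04, -3.70877373e+01, -2.81416494e+01,  6.99062389e-02,
        3.60838347e-02, -1.61765697e-04]), 'position': array([0.12959435, 0.55944808, 0.22333866]), 'tcp_rot': array([[-9.74168826e-01,  2.25819568e-01, -7.87898008e-04],
       [ 2.25820737e-01,  9.74166715e-01, -2.05103229e-03],
       [ 3.04380788e-04, -2.17597543e-03, -9.99997586e-01]]), 'ft_force': array([ 0.66633335,  0.09890678, -0.26409744]), 'torque': array([-0.03939397,  0.02973822, -0.03299695]), 'grasp_force': 0.0, 'width': 0.09395661560092712}
top [[536.4335709978573, 0.0, 282.3522079386173], [0.0, 536.4335709978573, 211.0201094571246], [0.0, 0.0, 1.0]] [[-0.0022, -1.0, 0.0035, -0.123], [-0.9917, 0.0017, -0.1286, 0.5156], [0.1286, -0.0038, -0.9917, 1.8353], [0.0, 0.0, 0.0, 1.0]]
side [[462.32262673317575, 0.0, 278.1302601281808], [0.0, 462.32262673317575, 215.29899002200926], [0.0, 0.0, 1.0]] [[0.7924, -0.6099, -0.0132, -0.4511], [-0.3623, -0.4532, -0.8145, 0.2219], [0.4907, 0.6502, -0.58, 1.1764], [0.0, 0.0, 0.0, 1.0]]
```

View pics/top0.png

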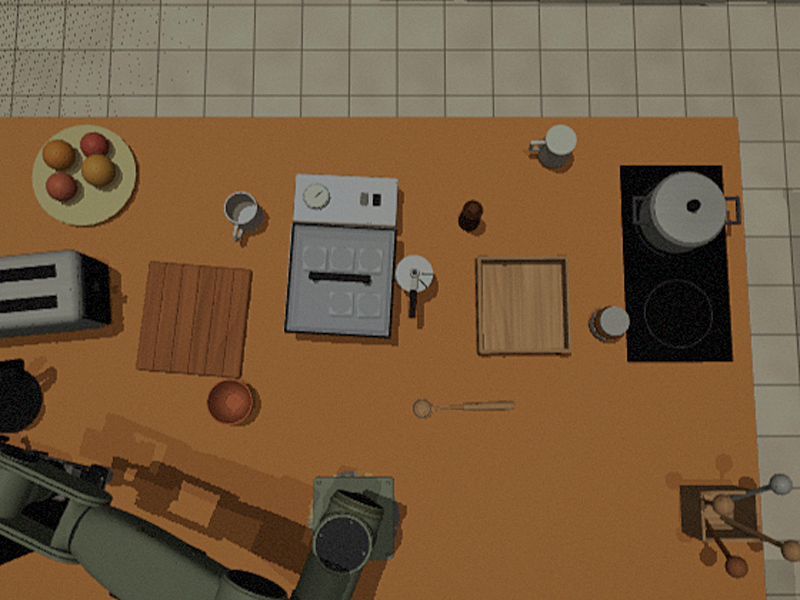

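View pics/side0.png

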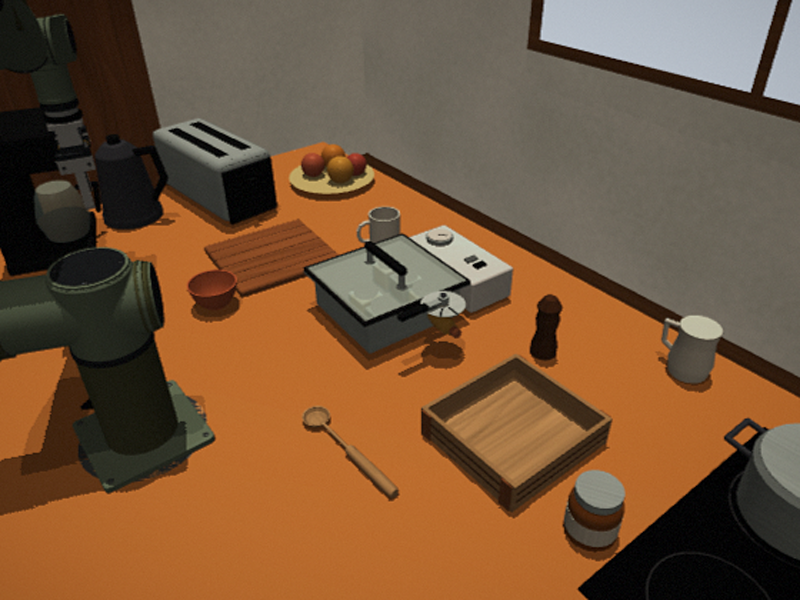

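The top view shows the sealer at about (342,270), with five jars: three in the back row and two in the front row at the middle and right. The valve is at (414,272) with its lever towards the robot, the board at (195,320) on the left and the crate at (522,305) on the right. I'll enlarge these for accuracy.

```bash
cat > h.py <<'E'
from plant import *
import cv2, numpy as np
def proj(c,P):
    P=np.atleast_2d(P); q=P@c["view"][:3,:3].T+c["view"][:3,3]; q=q@c["K"].T; return q[:,:2]/q[:,2:]
def ray(c,uv,z):
    "world point at height z seen at pixel uv (original 560x420 pixels)"
    uv=np.atleast_2d(uv).astype(float); R=c["view"][:3,:3]; t=c["view"][:3,3]; o=-R.T@t
    d=np.c_[uv,np.ones(len(uv))]@np.linalg.inv(c["K"]).T@R
    return o+d*((z-o[2])/d[:,2])[:,None]
def crop(c,x0,x1,y0,y1,s):
    "crop; enlarged pixel (X,Y) -> original x0+(X+.5)/s-.5"
    return cv2.resize(c["img"][y0:y1,x0:x1,::-1],None,fx=s,fy=s,interpolation=cv2.INTER_CUBIC)
def un(p,x0,y0,s): return (np.atleast_2d(p)+.5)/s-.5+[x0,y0]
E
python3 - <<'E'
from h import *
c=capture("top"); np.save("c0.npy",c,allow_pickle=True)
cv2.imwrite("pics/seal.png",crop(c,195,315,118,238,5))
cv2.imwrite("pics/bc.png",np.hstack([crop(c,92,180,178,268,4.5),crop(c,326,414,174,264,4.5)]))
E
```

```text
(no output)
```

View pics/seal.png

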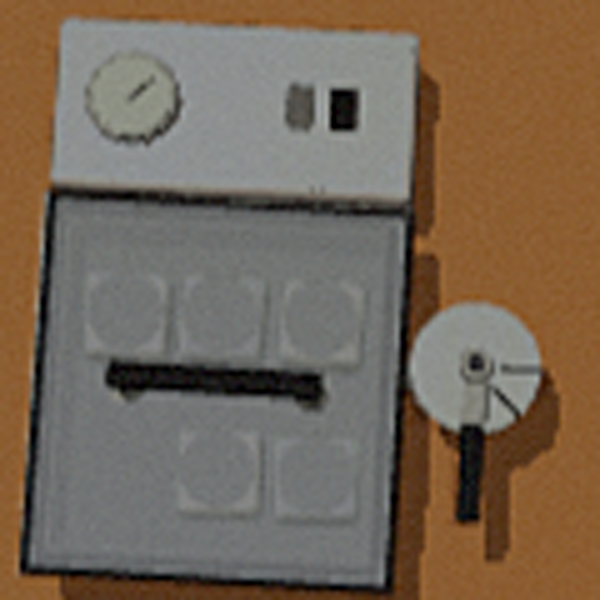

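View pics/bc.png

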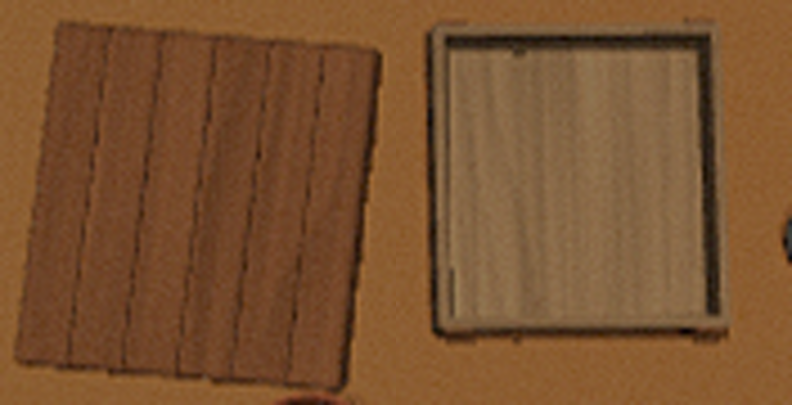

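Sealer crop: the lid's corners are at about (49,191), (412,207), (391,590) and (22,573), the valve axis at (477,364), and the lever points at -x. Board and crate crop: the board's corners are at (58,24), (380,48), (343,388) and (17,360). The crate's are at (430,25), (718,25), (727,330) and (436,332).

```bash
cat >> h.py <<'E'
def fit(p,L,W):
    "p: world xy of corners back-left, back-right, front-right, front-left; L along x. Returns centre, yaw deg, residual mm"
    m=np.array([[L,W],[L,-W],[-L,-W],[-L,W]])/2; p=np.asarray(p)[:,:2]; c=p.mean(0); q=p-c
    th=np.arctan2((m[:,0]*q[:,1]-m[:,1]*q[:,0]).sum(),(m*q).sum()); R=np.array([[np.cos(th),-np.sin(th)],[np.sin(th),np.cos(th)]])
    return c.round(4),np.degrees(th).round(2),((q-m@R.T)*1e3).round(1).tolist()
E
python3 - <<'E'
from h import *
c=np.load("c0.npy",allow_pickle=True).item()
S=lambda p,z:ray(c,un(p,195,118,5),z)
l=fit(S([(49,191),(412,207),(391,590),(22,573)],.1),.262,.25);print("lid",l)
print("board",fit(ray(c,un([(58,24),(380,48),(343,388),(17,360)],92,178,4.5),.016),.27,.256))
print("crate",fit(ray(c,un([(34,25),(322,25),(331,330),(40,332)],326,174,4.5),.058),.234,.222))
print("valve",S([(477,364)],.13),"grip",S([(470,473)],.127))
print("housing front",S([(50,185),(413,200)],.092),"back",S([(62,20),(418,35)],.084))
print("handle",S([(108,377),(323,390)],.1)[:, :2], S([(107,375),(323,388)],.148))
j=[S([p],.084)[0,:2] for p in [(126,312),(221,315),(321,319),(218,473),(315,479)]]
t=np.radians(l[1]);R=np.array([[np.cos(t),-np.sin(t)],[np.sin(t),np.cos(t)]])
for p in j: print("jar",p.round(4),((p-l[0])@R*1e3).round(1))
print("valve pred",l[0]+R@[.02,-.174],"grip",l[0]+R@[.02-.078,-.174],"handle",l[0])
s=capture("side"); cv2.imwrite("pics/s1.png",crop(s,205,370,155,270,4.8))
E
```

```text
lid (array([0.5605, 0.0246]), np.float64(-2.89), [[-0.9, -1.7], [0.2, 1.0], [0.7, 2.0], [-0.0, -1.2]])
board (array([0.4768, 0.3889]), np.float64(-4.69), [[-3.0, -0.7], [-1.6, 1.1], [1.7, 1.4], [2.8, -1.8]])
crate (array([ 0.5052, -0.4115]), np.float64(0.11), [[1.2, 0.0], [0.4, 0.0], [-0.5, 0.6], [-1.1, -0.7]])
valve [[ 0.57183641 -0.14913466  0.13      ]] grip [[ 0.49928366 -0.14426784  0.127     ]]
housing front [[ 0.70274649  0.14165082  0.092     ]
 [ 0.69193884 -0.10653383  0.092     ]] back [[ 0.8214434   0.1364237   0.084     ]
 [ 0.8104755  -0.11005604  0.084     ]]
handle [[ 0.56840772  0.09922114]
 [ 0.55930326 -0.04578536]] [[ 0.56185547  0.09409036  0.148     ]
 [ 0.55299324 -0.04769054  0.148     ]]
jar [0.616  0.0895] [52.1 67.6]
jar [0.6138 0.0246] [53.2  2.7]
jar [ 0.6109 -0.0436] [ 53.8 -65.6]
jar [0.5051 0.0258] [-55.4  -1.6]
jar [ 0.5008 -0.0399] [-56.3 -67.5]
valve pred [ 0.57170172 -0.15018707] grip [ 0.49380092 -0.14625442] handle [0.5605 0.0246]
```

```bash
cat > plan.py <<'E'
import json, numpy as np, os
# commanded pose [x,y,z,phi]; phi = world angle of tool x, tool z straight down
def start(): return json.load(open("cmd.json")) if os.path.exists("cmd.json") else [.13,.56,.224,166.948,1]
def plan(wps):
    "wps: (x,y,z,phi,finger,nrows). Prints calls of <=8 rows, saves the resulting commanded pose"
    p=np.array(start(),float); rows=[]; a=p.copy()
    for w in wps:
        b=np.array(w[:5],float)
        for k in range(1,w[5]+1):
            r=a+(b-a)*k/w[5]; r[4]=b[4]; rows.append(r)
        a=b
    for i in range(0,len(rows),8):
        t=np.radians(p[3]); X=np.array([np.cos(t),np.sin(t),0]); Y=np.array([np.sin(t),-np.cos(t),0]); Z=np.array([0,0,-1.])
        A=np.array([X,Y,Z]); ch=rows[i:i+8]
        L=[(A@(r[:3]-p[:3])/.5).round(3).tolist() for r in ch]; R=[round((p[3]-r[3])/90,3) for r in ch]
        print(json.dumps({"fingers":[round(float(r[4]),2) for r in ch],"linear":L,"roll":R}))
        p=np.r_[p[:3]+A.T@np.array(L[-1])*.5, p[3]-90*R[-1], ch[-1][4]]
    json.dump(p.tolist(),open("cmd.json","w")); print("end",p.round(4).tolist())
E
python3 - <<'E'
from h import *
c=np.load("c0.npy",allow_pickle=True).item()
k=.7
for n,uv,z in [("bowl",(231,402),.055),("mug",(239,207),.088),("mill",(471,210),.138),("tin",(613,322),.095),("spoon L",(422,408),.01),("spoonR",(515,405),.01)]:
    print(n,ray(c,np.array(uv)*.7,z).round(3))
from plan import *
plan([(.45,.15,.224,60,.45,9),(.494,-.146,.224,-2.9,.45,8),(.494,-.146,.160,-2.9,.45,2),(.494,-.146,.127,-2.9,.45,2),(.494,-.146,.127,-2.9,.45,3)])
E
```

```text
bowl [[0.273 0.285 0.055]]
mug [[0.738 0.271 0.088]]
mill [[ 0.717 -0.282  0.138]]
tin [[ 0.458 -0.617  0.095]]
spoon L [[ 0.258 -0.169  0.01 ]]
spoonR [[ 0.264 -0.395  0.01 ]]
{"fingers": [0.45, 0.45, 0.45, 0.45, 0.45, 0.45, 0.45, 0.45], "linear": [[-0.09, -0.073, 0.0], [-0.18, -0.145, 0.0], [-0.27, -0.218, 0.0], [-0.359, -0.291, 0.0], [-0.449, -0.363, 0.0], [-0.539, -0.436, 0.0], [-0.629, -0.509, 0.0], [-0.719, -0.582, 0.0]], "roll": [0.132, 0.264, 0.396, 0.528, 0.66, 0.792, 0.924, 1.056]}
{"fingers": [0.45, 0.45, 0.45, 0.45, 0.45, 0.45, 0.45, 0.45], "linear": [[-0.064, 0.096, 0.0], [-0.131, 0.129, 0.0], [-0.198, 0.163, 0.0], [-0.265, 0.196, 0.0], [-0.332, 0.229, 0.0], [-0.399, 0.263, 0.0], [-0.466, 0.296, 0.0], [-0.533, 0.33, 0.0]], "roll": [0.132, 0.22, 0.307, 0.394, 0.482, 0.569, 0.656, 0.744]}
{"fingers": [0.45, 0.45, 0.45, 0.45, 0.45, 0.45, 0.45, 0.45], "linear": [[0.004, 0.074, 0.0], [0.004, 0.074, 0.064], [0.004, 0.074, 0.128], [0.004, 0.074, 0.161], [0.004, 0.074, 0.194], [0.004, 0.074, 0.194], [0.004, 0.074, 0.194], [0.004, 0.074, 0.194]], "roll": [0.087, 0.087, 0.087, 0.087, 0.087, 0.087, 0.087, 0.087]}
end [0.4938, -0.1459, 0.127, -2.882, 0.45]
```

```bash
rm cmd.json; python3 - <<'E'
from plan import *
plan([(.45,.15,.224,83,.45,9),(.494,-.146,.224,-2.9,.45,9),(.494,-.146,.160,-2.9,.45,2),(.494,-.146,.127,-2.9,.45,2),(.494,-.146,.127,-2.9,.45,2)])
E
```

```text
{"fingers": [0.45, 0.45, 0.45, 0.45, 0.45, 0.45, 0.45, 0.45], "linear": [[-0.09, -0.073, 0.0], [-0.18, -0.145, 0.0], [-0.27, -0.218, 0.0], [-0.359, -0.291, 0.0], [-0.449, -0.363, 0.0], [-0.539, -0.436, 0.0], [-0.629, -0.509, 0.0], [-0.719, -0.582, 0.0]], "roll": [0.104, 0.207, 0.311, 0.415, 0.518, 0.622, 0.725, 0.829]}
{"fingers": [0.45, 0.45, 0.45, 0.45, 0.45, 0.45, 0.45, 0.45], "linear": [[-0.093, 0.067, 0.0], [-0.16, 0.074, 0.0], [-0.226, 0.081, 0.0], [-0.292, 0.089, 0.0], [-0.358, 0.096, 0.0], [-0.424, 0.103, 0.0], [-0.49, 0.11, 0.0], [-0.556, 0.117, 0.0]], "roll": [0.104, 0.21, 0.316, 0.422, 0.528, 0.634, 0.74, 0.846]}
{"fingers": [0.45, 0.45, 0.45, 0.45, 0.45, 0.45, 0.45, 0.45], "linear": [[-0.009, 0.066, 0.0], [-0.018, 0.132, 0.0], [-0.018, 0.132, 0.064], [-0.018, 0.132, 0.128], [-0.018, 0.132, 0.161], [-0.018, 0.132, 0.194], [-0.018, 0.132, 0.194], [-0.018, 0.132, 0.194]], "roll": [0.106, 0.212, 0.212, 0.212, 0.212, 0.212, 0.212, 0.212]}
end [0.4941, -0.1459, 0.127, -2.882, 0.45]
```

Call:
servo_tool(fingers=[0.45,0.45,0.45,0.45,0.45,0.45,0.45,0.45], linear=[[-0.09,-0.073,0.0],[-0.18,-0.145,0.0],[-0.27,-0.218,0.0],[-0.359,-0.291,0.0],[-0.449,-0.363,0.0],[-0.539,-0.436,0.0],[-0.629,-0.509,0.0],[-0.719,-0.582,0.0]], roll=[0.104,0.207,0.311,0.415,0.518,0.622,0.725,0.829])

```text
clock: 1.2
position: [0.4152, 0.1939, 0.2246]
tcp_rot: [[-0.035, 0.999, 0.001], [0.999, 0.035, 0.0], [0.0, 0.001, -1.0]]
ft_force: [0.3, 0.5, -0.4]
width: 0.0424
grasp_force: 0.0
```

Call:
servo_tool(fingers=[0.45,0.45,0.45,0.45,0.45,0.45,0.45,0.45], linear=[[-0.093,0.067,0.0],[-0.16,0.074,0.0],[-0.226,0.081,0.0],[-0.292,0.089,0.0],[-0.358,0.096,0.0],[-0.424,0.103,0.0],[-0.49,0.11,0.0],[-0.556,0.117,0.0]], roll=[0.104,0.21,0.316,0.422,0.528,0.634,0.74,0.846])

```text
clock: 2.2
position: [0.484, -0.081, 0.2243]
tcp_rot: [[0.962, 0.274, -0.0], [0.274, -0.962, 0.0], [-0.0, -0.0, -1.0]]
ft_force: [0.8, -0.1, -0.1]
width: 0.0424
grasp_force: 0.0
```

Call:
servo_tool(fingers=[0.45,0.45,0.45,0.45,0.45,0.45,0.45,0.45], linear=[[-0.009,0.066,0.0],[-0.018,0.132,0.0],[-0.018,0.132,0.064],[-0.018,0.132,0.128],[-0.018,0.132,0.161],[-0.018,0.132,0.194],[-0.018,0.132,0.194],[-0.018,0.132,0.194]], roll=[0.106,0.212,0.212,0.212,0.212,0.212,0.212,0.212])

```text
clock: 3.2
position: [0.4947, -0.146, 0.1284]
tcp_rot: [[0.999, -0.05, 0.002], [-0.05, -0.999, -0.001], [0.002, 0.001, -1.0]]
ft_force: [-0.4, -0.9, 0.9]
width: 0.0422
grasp_force: 0.0
```

```bash
python3 - <<'E'
from plan import *
import numpy as np
V=np.array([.5718,-.1500]);w=[]
x,y=V+.078*np.array([np.cos(np.radians(177.1)),np.sin(np.radians(177.1))])
w.append((.494,-.146,.127,-2.9,0,6))
for d in np.linspace(0,45,17)[1:]:
    a=np.radians(177.1+d); w.append((*(V+.078*np.array([np.cos(a),np.sin(a)])),.127,-2.9+d,0,1))
w.append((*w[-1][:5],2))
plan(w)
E
```

```text
{"fingers": [0.0, 0.0, 0.0, 0.0, 0.0, 0.0, 0.0, 0.0], "linear": [[-0.0, 0.0, 0.0], [-0.0, 0.0, 0.0], [-0.0, 0.0, 0.0], [-0.0, 0.0, 0.0], [-0.0, 0.0, 0.0], [-0.0, 0.0, 0.0], [-0.0, 0.008, 0.0], [0.0, 0.016, 0.0]], "roll": [0.0, 0.0, 0.0, 0.0, 0.0, 0.0, -0.031, -0.062]}
{"fingers": [0.0, 0.0, 0.0, 0.0, 0.0, 0.0, 0.0, 0.0], "linear": [[0.001, 0.007, 0.0], [0.001, 0.015, 0.0], [0.002, 0.022, 0.0], [0.004, 0.03, 0.0], [0.005, 0.037, 0.0], [0.007, 0.045, 0.0], [0.01, 0.052, 0.0], [0.012, 0.059, 0.0]], "roll": [-0.032, -0.063, -0.094, -0.125, -0.157, -0.188, -0.219, -0.25]}
{"fingers": [0.0, 0.0, 0.0, 0.0, 0.0, 0.0, 0.0, 0.0], "linear": [[0.0, 0.008, 0.0], [0.001, 0.016, 0.0], [0.002, 0.023, 0.0], [0.003, 0.031, 0.0], [0.005, 0.038, 0.0], [0.007, 0.046, 0.0], [0.007, 0.046, 0.0], [0.007, 0.046, 0.0]], "roll": [-0.032, -0.063, -0.094, -0.125, -0.157, -0.188, -0.188, -0.188]}
end [0.514, -0.2024, 0.127, 42.118, 0.0]
```

Call:
servo_tool(fingers=[0.0,0.0,0.0,0.0,0.0,0.0,0.0,0.0], linear=[[0.0,0.0,0.0],[0.0,0.0,0.0],[0.0,0.0,0.0],[0.0,0.0,0.0],[0.0,0.0,0.0],[0.0,0.0,0.0],[0.0,0.008,0.0],[0.0,0.016,0.0]], roll=[0.0,0.0,0.0,0.0,0.0,0.0,-0.031,-0.062])

```text
clock: 4.2
position: [0.4945, -0.1524, 0.128]
tcp_rot: [[0.999, 0.049, 0.002], [0.049, -0.999, 0.002], [0.002, -0.002, -1.0]]
ft_force: [2.0, 8.1, 4.0]
width: 0.0161
grasp_force: 29.9
```

Call:
servo_tool(fingers=[0.0,0.0,0.0,0.0,0.0,0.0,0.0,0.0], linear=[[0.001,0.007,0.0],[0.001,0.015,0.0],[0.002,0.022,0.0],[0.004,0.03,0.0],[0.005,0.037,0.0],[0.007,0.045,0.0],[0.01,0.052,0.0],[0.012,0.059,0.0]], roll=[-0.032,-0.063,-0.094,-0.125,-0.157,-0.188,-0.219,-0.25])

```text
clock: 5.2
position: [0.5027, -0.1812, 0.1281]
tcp_rot: [[0.904, 0.427, 0.004], [0.427, -0.904, 0.003], [0.005, -0.001, -1.0]]
ft_force: [4.9, 7.4, 3.5]
width: 0.016
grasp_force: 29.8
```

Call:
servo_tool(fingers=[0.0,0.0,0.0,0.0,0.0,0.0,0.0,0.0], linear=[[0.0,0.008,0.0],[0.001,0.016,0.0],[0.002,0.023,0.0],[0.003,0.031,0.0],[0.005,0.038,0.0],[0.007,0.046,0.0],[0.007,0.046,0.0],[0.007,0.046,0.0]], roll=[-0.032,-0.063,-0.094,-0.125,-0.157,-0.188,-0.188,-0.188])

```text
clock: 6.2
position: [0.516, -0.2001, 0.1281]
tcp_rot: [[0.742, 0.671, 0.005], [0.671, -0.742, 0.004], [0.006, 0.0, -1.0]]
ft_force: [4.3, 8.9, 3.4]
width: 0.0158
grasp_force: 29.8
```

```bash
python3 - <<'E'
from plan import *
import numpy as np
from h import *
s=get_state();p=s["position"];R=s["tcp_rot"];print(p,np.degrees(np.arctan2(R[1,0],R[0,0])),s["ft_force"],s["torque"])
d=p[:2]-[.5718,-.15];print(np.hypot(*d),np.degrees(np.arctan2(*d[::-1]))%360-177.1)
# release, rise, go over handle
plan([(.514,-.2024,.127,42.1,.45,3),(.514,-.2024,.225,42.1,.9,3),(.559,.024,.225,87.1,.9,6),(.559,.024,.225,87.1,.9,1)])
E
```

```text
[ 0.51604739 -0.20009346  0.12806378] 42.12500561262824 [4.27441765 8.85172333 3.37382745] [ 1.61246745 -0.74532938  0.15882528]
0.07495137519134784 44.839545473635525
{"fingers": [0.45, 0.45, 0.45, 0.9, 0.9, 0.9, 0.9, 0.9], "linear": [[0.0, -0.0, 0.0], [0.0, -0.0, 0.0], [0.0, -0.0, 0.0], [0.0, -0.0, -0.065], [0.0, -0.0, -0.131], [0.0, -0.0, -0.196], [0.062, -0.046, -0.196], [0.124, -0.092, -0.196]], "roll": [0.0, 0.0, 0.0, 0.0, 0.0, 0.0, -0.083, -0.166]}
{"fingers": [0.9, 0.9, 0.9, 0.9, 0.9], "linear": [[0.071, -0.028, 0.0], [0.143, -0.057, 0.0], [0.214, -0.085, 0.0], [0.285, -0.114, 0.0], [0.285, -0.114, 0.0]], "roll": [-0.084, -0.167, -0.25, -0.334, -0.334]}
end [0.5588, 0.0238, 0.225, 87.118, 0.9]
```

Call:
servo_tool(fingers=[0.45,0.45,0.45,0.9,0.9,0.9,0.9,0.9], linear=[[0.0,0.0,0.0],[0.0,0.0,0.0],[0.0,0.0,0.0],[0.0,0.0,-0.065],[0.0,0.0,-0.131],[0.0,0.0,-0.196],[0.062,-0.046,-0.196],[0.124,-0.092,-0.196]], roll=[0.0,0.0,0.0,0.0,0.0,0.0,-0.083,-0.166])

```text
clock: 7.2
position: [0.5293, -0.1268, 0.2261]
tcp_rot: [[0.542, 0.84, 0.001], [0.84, -0.542, -0.001], [-0.0, 0.002, -1.0]]
ft_force: [0.2, 0.2, -0.1]
width: 0.084
grasp_force: 0.0
```

Call:
servo_tool(fingers=[0.9,0.9,0.9,0.9,0.9], linear=[[0.071,-0.028,0.0],[0.143,-0.057,0.0],[0.214,-0.085,0.0],[0.285,-0.114,0.0],[0.285,-0.114,0.0]], roll=[-0.084,-0.167,-0.25,-0.334,-0.334])

```text
clock: 7.82
position: [0.5587, 0.0257, 0.2252]
tcp_rot: [[0.047, 0.999, -0.0], [0.999, -0.047, -0.0], [-0.0, -0.0, -1.0]]
ft_force: [0.2, -0.1, -0.2]
width: 0.0845
grasp_force: 0.0
```

```bash
python3 - <<'E'
from h import *
c=capture("top"); s=capture("side")
cv2.imwrite("pics/v1.png",np.hstack([crop(c,195,315,118,238,3.3),crop(s,200,320,150,270,3.3)]))
E
```

```text
(no output)
```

View pics/v1.png

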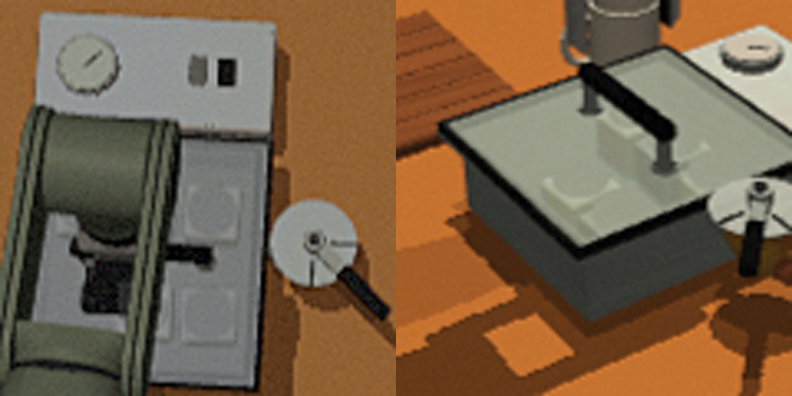

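```bash
python3 - <<'E'
from h import *
from plan import *
def ang(c):
    im=c["img"][118:250,270:330].astype(int); m=(im.max(2)<45).astype(np.uint8); m[:, :10]=0
    n,l,st,ce=cv2.connectedComponentsWithStats(m); 
    for i in range(1,n):
        if st[i,4]>20:
            ys,xs=np.where(l==i); q=ray(c,np.c_[xs+270,ys+118],.127)[:,:2]; w,v=np.linalg.eigh(np.cov(q.T)); print(st[i],q.mean(0).round(4),np.degrees(np.arctan2(*v[::-1,1]))%180)
ang(np.load("c0.npy",allow_pickle=True).item());print(); ang(capture("top"))
plan([(.559,.024,.17,87.1,.6,2),(.559,.024,.14,87.1,.6,1),(.559,.024,.14,87.1,.6,1),(.559,.024,.14,87.1,0,4)])
plan([(.559,.024,.14,87.1,0,2),(.559,.024,.165,87.1,0,6)])
E
```

```text
[ 51  23   9  21 111] [ 0.6985 -0.269 ] 177.13665720820964
[16 85  6 19 85] [ 0.5007 -0.1444] 176.8745753059194

[ 51  23   9  21 105] [ 0.6974 -0.2685] 178.82397314555416
[27 81 16 16 89] [ 0.5198 -0.1974] 43.339475348452794
{"fingers": [0.6, 0.6, 0.6, 0.6, 0.0, 0.0, 0.0, 0.0], "linear": [[0.0, 0.0, 0.055], [0.0, 0.0, 0.11], [0.0, 0.0, 0.17], [0.0, 0.0, 0.17], [0.0, 0.0, 0.17], [0.0, 0.0, 0.17], [0.0, 0.0, 0.17], [0.0, 0.0, 0.17]], "roll": [0.0, 0.0, 0.0, 0.0, 0.0, 0.0, 0.0, 0.0]}
end [0.5588, 0.0238, 0.14, 87.118, 0.0]
{"fingers": [0.0, 0.0, 0.0, 0.0, 0.0, 0.0, 0.0, 0.0], "linear": [[0.0, 0.0, 0.0], [0.0, 0.0, 0.0], [0.0, 0.0, -0.008], [0.0, 0.0, -0.017], [0.0, 0.0, -0.025], [0.0, 0.0, -0.033], [0.0, 0.0, -0.042], [0.0, 0.0, -0.05]], "roll": [0.0, 0.0, 0.0, 0.0, 0.0, 0.0, 0.0, 0.0]}
end [0.5588, 0.0238, 0.165, 87.118, 0.0]
```

Call:
servo_tool(fingers=[0.6,0.6,0.6,0.6,0.0,0.0,0.0,0.0], linear=[[0.0,0.0,0.055],[0.0,0.0,0.11],[0.0,0.0,0.17],[0.0,0.0,0.17],[0.0,0.0,0.17],[0.0,0.0,0.17],[0.0,0.0,0.17],[0.0,0.0,0.17]], roll=[0.0,0.0,0.0,0.0,0.0,0.0,0.0,0.0])

```text
clock: 8.98
position: [0.5591, 0.024, 0.1412]
tcp_rot: [[0.05, 0.999, 0.001], [0.999, -0.05, -0.0], [-0.0, 0.001, -1.0]]
ft_force: [-0.0, 0.9, 0.2]
width: 0.0195
grasp_force: 0.0
```

Call:
servo_tool(fingers=[0.0,0.0,0.0,0.0,0.0,0.0,0.0,0.0], linear=[[0.0,0.0,0.0],[0.0,0.0,0.0],[0.0,0.0,-0.008],[0.0,0.0,-0.017],[0.0,0.0,-0.025],[0.0,0.0,-0.033],[0.0,0.0,-0.042],[0.0,0.0,-0.05]], roll=[0.0,0.0,0.0,0.0,0.0,0.0,0.0,0.0])

```text
clock: 9.98
position: [0.5587, 0.024, 0.1658]
tcp_rot: [[0.05, 0.999, 0.0], [0.999, -0.05, -0.0], [0.0, 0.0, -1.0]]
ft_force: [0.1, 0.2, -7.4]
width: 0.0178
grasp_force: 30.0
```

```bash
python3 - <<'E'
from plan import *
plan([(.559,.024,.21,87.1,0,4),(.477,.389,.21,85.3,0,12)])
plan([(.477,.389,.12,85.3,0,6),(.477,.389,.12,85.3,0,2)])
E
```

```text
{"fingers": [0.0, 0.0, 0.0, 0.0, 0.0, 0.0, 0.0, 0.0], "linear": [[0.0, 0.0, -0.023], [0.0, 0.0, -0.045], [0.0, 0.0, -0.067], [0.0, 0.0, -0.09], [0.06, -0.016, -0.09], [0.12, -0.033, -0.09], [0.181, -0.05, -0.09], [0.241, -0.066, -0.09]], "roll": [0.0, 0.0, 0.0, 0.0, 0.002, 0.004, 0.005, 0.007]}
{"fingers": [0.0, 0.0, 0.0, 0.0, 0.0, 0.0, 0.0, 0.0], "linear": [[0.059, -0.018, 0.0], [0.119, -0.035, 0.0], [0.179, -0.053, 0.0], [0.239, -0.07, 0.0], [0.299, -0.087, 0.0], [0.359, -0.105, 0.0], [0.419, -0.122, 0.0], [0.479, -0.139, 0.0]], "roll": [0.002, 0.003, 0.005, 0.007, 0.008, 0.01, 0.012, 0.013]}
end [0.4772, 0.3892, 0.21, 85.318, 0.0]
{"fingers": [0.0, 0.0, 0.0, 0.0, 0.0, 0.0, 0.0, 0.0], "linear": [[-0.0, -0.0, 0.03], [-0.0, -0.0, 0.06], [-0.0, -0.0, 0.09], [-0.0, -0.0, 0.12], [-0.0, -0.0, 0.15], [-0.0, -0.0, 0.18], [-0.0, -0.0, 0.18], [-0.0, -0.0, 0.18]], "roll": [0.0, 0.0, 0.0, 0.0, 0.0, 0.0, 0.0, 0.0]}
end [0.4772, 0.3892, 0.12, 85.318, 0.0]
```

Call:
servo_tool(fingers=[0.0,0.0,0.0,0.0,0.0,0.0,0.0,0.0], linear=[[0.0,0.0,-0.023],[0.0,0.0,-0.045],[0.0,0.0,-0.067],[0.0,0.0,-0.09],[0.06,-0.016,-0.09],[0.12,-0.033,-0.09],[0.181,-0.05,-0.09],[0.241,-0.066,-0.09]], roll=[0.0,0.0,0.0,0.0,0.002,0.004,0.005,0.007])

```text
clock: 10.98
position: [0.5316, 0.147, 0.2111]
tcp_rot: [[0.061, 0.998, 0.0], [0.998, -0.061, 0.0], [0.0, 0.0, -1.0]]
ft_force: [0.7, 0.0, -7.2]
width: 0.0176
grasp_force: 30.0
```

Call:
servo_tool(fingers=[0.0,0.0,0.0,0.0,0.0,0.0,0.0,0.0], linear=[[0.059,-0.018,0.0],[0.119,-0.035,0.0],[0.179,-0.053,0.0],[0.239,-0.07,0.0],[0.299,-0.087,0.0],[0.359,-0.105,0.0],[0.419,-0.122,0.0],[0.479,-0.139,0.0]], roll=[0.002,0.003,0.005,0.007,0.008,0.01,0.012,0.013])

```text
clock: 11.98
position: [0.4768, 0.3903, 0.2109]
tcp_rot: [[0.082, 0.997, 0.0], [0.997, -0.082, -0.0], [-0.0, 0.0, -1.0]]
ft_force: [1.0, -0.5, -7.8]
width: 0.0177
grasp_force: 30.0
```

Call:
servo_tool(fingers=[0.0,0.0,0.0,0.0,0.0,0.0,0.0,0.0], linear=[[0.0,0.0,0.03],[0.0,0.0,0.06],[0.0,0.0,0.09],[0.0,0.0,0.12],[0.0,0.0,0.15],[0.0,0.0,0.18],[0.0,0.0,0.18],[0.0,0.0,0.18]], roll=[0.0,0.0,0.0,0.0,0.0,0.0,0.0,0.0])

```text
clock: 12.98
position: [0.4775, 0.3896, 0.1208]
tcp_rot: [[0.082, 0.997, 0.001], [0.997, -0.082, 0.001], [0.001, 0.001, -1.0]]
ft_force: [0.4, -0.6, -7.0]
width: 0.0179
grasp_force: 30.0
```

```bash
python3 - <<'E'
from h import *
c=capture("top"); s=capture("side")
cv2.imwrite("pics/l1.png",np.hstack([crop(c,80,200,160,280,3.3),crop(s,130,250,120,240,3.3)]))
from plan import *
plan([(.477,.389,.065,85.3,0,6),(.477,.389,.063,85.3,0,2)])
E
```

```text
{"fingers": [0.0, 0.0, 0.0, 0.0, 0.0, 0.0, 0.0, 0.0], "linear": [[-0.0, -0.0, 0.018], [-0.0, -0.0, 0.037], [-0.0, -0.0, 0.055], [-0.0, -0.0, 0.073], [-0.0, -0.0, 0.092], [-0.0, -0.0, 0.11], [-0.0, -0.0, 0.112], [-0.0, -0.0, 0.114]], "roll": [0.0, 0.0, 0.0, 0.0, 0.0, 0.0, 0.0, 0.0]}
end [0.4772, 0.3892, 0.063, 85.318, 0.0]
```

View pics/l1.png

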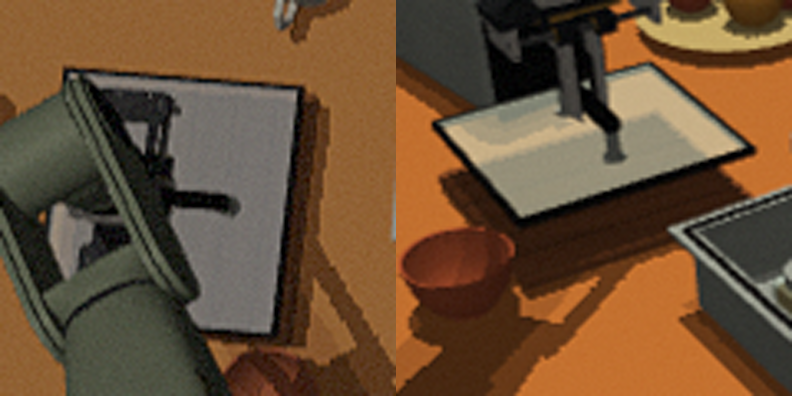

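The lid hangs level over the board and is clear of the bowl, which is at lower right of the left crop. I'll lower it now.

Call:
servo_tool(fingers=[0.0,0.0,0.0,0.0,0.0,0.0,0.0,0.0], linear=[[0.0,0.0,0.018],[0.0,0.0,0.037],[0.0,0.0,0.055],[0.0,0.0,0.073],[0.0,0.0,0.092],[0.0,0.0,0.11],[0.0,0.0,0.112],[0.0,0.0,0.114]], roll=[0.0,0.0,0.0,0.0,0.0,0.0,0.0,0.0])

```text
clock: 14.08
position: [0.4771, 0.3892, 0.0649]
tcp_rot: [[0.081, 0.997, -0.0], [0.997, -0.081, -0.0], [-0.0, -0.0, -1.0]]
ft_force: [-5.3, -4.2, 6.1]
width: 0.0173
grasp_force: 30.0
```

```bash
python3 - <<'E'
from plan import *
plan([(.477,.389,.063,85.3,.6,3),(.477,.389,.225,85.3,.6,4),(.42,.3,.225,85.3,.6,1)])
E
```

```text
{"fingers": [0.6, 0.6, 0.6, 0.6, 0.6, 0.6, 0.6, 0.6], "linear": [[-0.0, -0.0, 0.0], [-0.0, -0.0, 0.0], [-0.0, -0.0, 0.0], [-0.0, -0.0, -0.081], [-0.0, -0.0, -0.162], [-0.0, -0.0, -0.243], [-0.0, -0.0, -0.324], [-0.187, -0.099, -0.324]], "roll": [0.0, 0.0, 0.0, 0.0, 0.0, 0.0, 0.0, 0.0]}
end [0.4202, 0.3, 0.225, 85.318, 0.6]
```

Call:
servo_tool(fingers=[0.6,0.6,0.6,0.6,0.6,0.6,0.6], linear=[[0.0,0.0,0.0],[0.0,0.0,0.0],[0.0,0.0,0.0],[0.0,0.0,-0.081],[0.0,0.0,-0.162],[0.0,0.0,-0.243],[0.0,0.0,-0.324]], roll=[0.0,0.0,0.0,0.0,0.0,0.0,0.0])

```text
clock: 14.95
position: [0.4772, 0.3894, 0.227]
tcp_rot: [[0.082, 0.997, 0.001], [0.997, -0.082, 0.001], [0.001, 0.001, -1.0]]
ft_force: [-0.3, -0.5, -0.1]
width: 0.0564
grasp_force: 0.0
```

```bash
python3 - <<'E'
from h import *
import json
json.dump([.4772,.3892,.225,85.318,.6],open("cmd.json","w"))
c=capture("top"); s=capture("side"); np.save("c1.npy",c,allow_pickle=True)
cv2.imwrite("pics/seal2.png",crop(c,195,315,118,238,5))
cv2.imwrite("pics/side2.png",crop(s,130,330,110,260,4))
E
```

```text
(no output)
```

View pics/seal2.png

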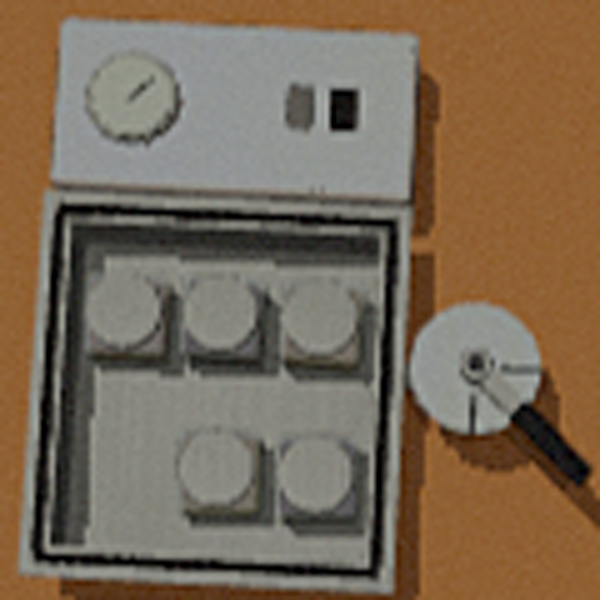

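View pics/side2.png

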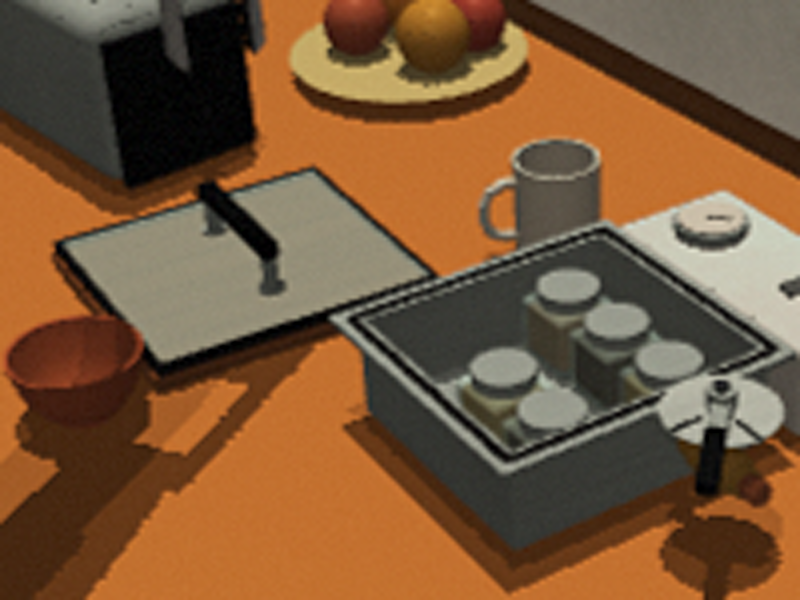

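The caps are at (122,310), (221,313), (318,316), (217,466) and (316,473), and the lever is midway between the marks. The side view shows the lid flat on the board and clear of the bowl.

```bash
cat >> h.py <<'E'
def shift(c,ref,P,z,m=4,half=(.117,.111),inner=None,W=25):
    "shift in mm of the outline patch round world point P (centre) between ref and c, by masked template match"
    X,Y=half; q=proj(ref,[[P[0]+a*X,P[1]+b*Y,z] for a in(1,-1) for b in(1,-1)]); x0,y0=np.floor(q.min(0)-m).astype(int); x1,y1=np.ceil(q.max(0)+m).astype(int)
    T=ref["img"][y0:y1,x0:x1]; M=np.ones(T.shape[:2],np.uint8)
    if inner: M[inner:-inner,inner:-inner]=0
    I=c["img"][y0-W:y1+W,x0-W:x1+W]; r=cv2.matchTemplate(I,T,cv2.TM_SQDIFF,mask=cv2.merge([M]*3)); _,_,loc,_=cv2.minMaxLoc(r)
    d=np.array(loc)-W; o=ray(ref,[[280,210],[280+d[0],210+d[1]]],z); return d.tolist(),((o[1]-o[0])[:2]*1e3).round(1).tolist(),float(np.sqrt(r.min()/M.sum()/3).round(1))
E
python3 - <<'E'
from h import *
from plan import *
c=capture("top"); r=np.load("c0.npy",allow_pickle=True).item()
S=lambda p,z:ray(c,un(p,195,118,5),z)
l=fit(S([(47,190),(412,204),(391,592),(20,576)],.092),.264,.252);print("rim",l)
t=np.radians(-2.9);R=np.array([[np.cos(t),-np.sin(t)],[np.sin(t),np.cos(t)]])
for p in S([(122,310),(221,313),(318,316),(217,466),(316,473)],.084)[:,:2]: print("jar",p.round(4),((p-[.5600,.0240])@R*1e3).round(1))
print(shift(c,r,(.505,-.4115),.058,inner=12))
plan([(.505,.1,.225,87.1,.8,6),(.505,.024,.2,87.1,.8,2),(.505,.024,.2,87.1,.8,1)])
E
```

```text
rim (array([0.5616, 0.0259]), np.float64(-2.75), [[-0.2, -1.8], [1.8, 0.4], [-0.3, 2.1], [-1.2, -0.8]])
jar [0.6173 0.0922] [53.8 71.1]
jar [0.6152 0.0247] [55.1  3.4]
jar [ 0.613  -0.0416] [ 56.2 -62.8]
jar [0.5098 0.0265] [-50.2  -0.1]
jar [ 0.5049 -0.0406] [-51.7 -67.3]
([0, 0], [0.0, 0.0], 5.6)
{"fingers": [0.8, 0.8, 0.8, 0.8, 0.8, 0.8, 0.8, 0.8], "linear": [[-0.095, 0.017, 0.0], [-0.191, 0.034, 0.0], [-0.286, 0.051, 0.0], [-0.381, 0.068, 0.0], [-0.477, 0.086, 0.0], [-0.572, 0.103, 0.0], [-0.648, 0.109, 0.025], [-0.723, 0.115, 0.05]], "roll": [-0.003, -0.007, -0.01, -0.013, -0.016, -0.02, -0.02, -0.02]}
{"fingers": [0.8], "linear": [[-0.0, 0.0, 0.0]], "roll": [0.0]}
end [0.505, 0.0242, 0.2, 87.118, 0.8]
```

```bash
python3 - <<'E'
from plan import *
json.dump([.4772,.3892,.225,85.318,.6],open("cmd.json","w"))
plan([(.508,.026,.2,87.1,.8,8),(.508,.026,.1,87.1,.8,3),(.508,.026,.052,87.1,.8,3),(.508,.026,.052,87.1,.8,2)])
plan([(.508,.026,.052,87.1,0,4),(.508,.026,.07,87.1,0,2),(.508,.026,.12,87.1,0,2)])
E
```

```text
{"fingers": [0.8, 0.8, 0.8, 0.8, 0.8, 0.8, 0.8, 0.8], "linear": [[-0.09, 0.015, 0.006], [-0.18, 0.03, 0.013], [-0.27, 0.045, 0.019], [-0.359, 0.06, 0.025], [-0.449, 0.075, 0.031], [-0.539, 0.091, 0.037], [-0.629, 0.106, 0.044], [-0.719, 0.121, 0.05]], "roll": [-0.002, -0.005, -0.007, -0.01, -0.012, -0.015, -0.017, -0.02]}
{"fingers": [0.8, 0.8, 0.8, 0.8, 0.8, 0.8, 0.8, 0.8], "linear": [[0.0, -0.0, 0.067], [0.0, -0.0, 0.133], [0.0, -0.0, 0.2], [0.0, -0.0, 0.232], [0.0, -0.0, 0.264], [0.0, -0.0, 0.296], [0.0, -0.0, 0.296], [0.0, -0.0, 0.296]], "roll": [0.0, 0.0, 0.0, 0.0, 0.0, 0.0, 0.0, 0.0]}
end [0.5082, 0.026, 0.052, 87.118, 0.8]
{"fingers": [0.0, 0.0, 0.0, 0.0, 0.0, 0.0, 0.0, 0.0], "linear": [[0.0, -0.0, 0.0], [0.0, -0.0, 0.0], [0.0, -0.0, 0.0], [0.0, -0.0, 0.0], [0.0, -0.0, -0.018], [0.0, -0.0, -0.036], [0.0, -0.0, -0.086], [0.0, -0.0, -0.136]], "roll": [0.0, 0.0, 0.0, 0.0, 0.0, 0.0, 0.0, 0.0]}
end [0.5082, 0.026, 0.12, 87.118, 0.0]
```

Call:
servo_tool(fingers=[0.8,0.8,0.8,0.8,0.8,0.8,0.8,0.8], linear=[[-0.09,0.015,0.006],[-0.18,0.03,0.013],[-0.27,0.045,0.019],[-0.359,0.06,0.025],[-0.449,0.075,0.031],[-0.539,0.091,0.037],[-0.629,0.106,0.044],[-0.719,0.121,0.05]], roll=[-0.002,-0.005,-0.007,-0.01,-0.012,-0.015,-0.017,-0.02])

```text
clock: 16.1
position: [0.5068, 0.0247, 0.1982]
tcp_rot: [[0.05, 0.999, -0.003], [0.999, -0.05, 0.0], [0.0, -0.003, -1.0]]
ft_force: [0.4, -0.4, -0.7]
width: 0.0747
grasp_force: 0.0
```

Call:
servo_tool(fingers=[0.8,0.8,0.8,0.8,0.8,0.8,0.8,0.8], linear=[[0.0,0.0,0.067],[0.0,0.0,0.133],[0.0,0.0,0.2],[0.0,0.0,0.232],[0.0,0.0,0.264],[0.0,0.0,0.296],[0.0,0.0,0.296],[0.0,0.0,0.296]], roll=[0.0,0.0,0.0,0.0,0.0,0.0,0.0,0.0])

```text
clock: 17.1
position: [0.5087, 0.026, 0.0531]
tcp_rot: [[0.05, 0.999, 0.001], [0.999, -0.05, -0.0], [-0.0, 0.001, -1.0]]
ft_force: [-0.4, -0.1, -0.6]
width: 0.0752
grasp_force: 0.0
```

Call:
servo_tool(fingers=[0.0,0.0,0.0,0.0,0.0,0.0,0.0,0.0], linear=[[0.0,0.0,0.0],[0.0,0.0,0.0],[0.0,0.0,0.0],[0.0,0.0,0.0],[0.0,0.0,-0.018],[0.0,0.0,-0.036],[0.0,0.0,-0.086],[0.0,0.0,-0.136]], roll=[0.0,0.0,0.0,0.0,0.0,0.0,0.0,0.0])

```text
clock: 18.1
position: [0.5073, 0.0262, 0.1209]
tcp_rot: [[0.05, 0.999, -0.001], [0.999, -0.05, 0.0], [0.0, -0.001, -1.0]]
ft_force: [0.7, 0.4, -3.1]
width: 0.0581
grasp_force: 29.8
```

```bash
python3 - <<'E'
from h import *
from plan import *
c=capture("top"); r=np.load("c0.npy",allow_pickle=True).item()
print(shift(c,r,(.505,-.4115),.058,inner=12))
plan([(.508,.026,.19,87.1,0,2),(.505-.053,-.4115+.067,.19,90.1,0,10),(.452,-.3445,.08,90.1,0,4)])
E
```

```text
([0, 0], [0.0, 0.0], 5.8)
{"fingers": [0.0, 0.0, 0.0, 0.0, 0.0, 0.0, 0.0, 0.0], "linear": [[0.0, -0.0, -0.07], [0.0, -0.0, -0.14], [-0.075, -0.008, -0.14], [-0.149, -0.015, -0.14], [-0.224, -0.023, -0.14], [-0.298, -0.03, -0.14], [-0.373, -0.038, -0.14], [-0.447, -0.045, -0.14]], "roll": [0.0, 0.0, -0.003, -0.006, -0.01, -0.013, -0.016, -0.02]}
{"fingers": [0.0, 0.0, 0.0, 0.0, 0.0, 0.0, 0.0, 0.0], "linear": [[-0.075, -0.01, 0.0], [-0.149, -0.02, 0.0], [-0.223, -0.029, 0.0], [-0.298, -0.039, 0.0], [-0.298, -0.039, 0.055], [-0.298, -0.039, 0.11], [-0.298, -0.039, 0.165], [-0.298, -0.039, 0.22]], "roll": [-0.003, -0.006, -0.01, -0.013, -0.013, -0.013, -0.013, -0.013]}
end [0.4521, -0.3447, 0.08, 90.088, 0.0]
```

Call:
servo_tool(fingers=[0.0,0.0,0.0,0.0,0.0,0.0,0.0,0.0], linear=[[0.0,0.0,-0.07],[0.0,0.0,-0.14],[-0.075,-0.008,-0.14],[-0.149,-0.015,-0.14],[-0.224,-0.023,-0.14],[-0.298,-0.03,-0.14],[-0.373,-0.038,-0.14],[-0.447,-0.045,-0.14]], roll=[0.0,0.0,-0.003,-0.006,-0.01,-0.013,-0.016,-0.02])

```text
clock: 19.15
position: [0.4736, -0.1969, 0.1899]
tcp_rot: [[0.019, 1.0, -0.001], [1.0, -0.019, 0.0], [0.0, -0.001, -1.0]]
ft_force: [0.8, 1.1, -2.0]
width: 0.0582
grasp_force: 29.8
```

Call:
servo_tool(fingers=[0.0,0.0,0.0,0.0,0.0,0.0,0.0,0.0], linear=[[-0.075,-0.01,0.0],[-0.149,-0.02,0.0],[-0.223,-0.029,0.0],[-0.298,-0.039,0.0],[-0.298,-0.039,0.055],[-0.298,-0.039,0.11],[-0.298,-0.039,0.165],[-0.298,-0.039,0.22]], roll=[-0.003,-0.006,-0.01,-0.013,-0.013,-0.013,-0.013,-0.013])

```text
clock: 20.15
position: [0.4515, -0.3443, 0.079]
tcp_rot: [[-0.001, 1.0, -0.001], [1.0, 0.001, 0.001], [0.001, -0.001, -1.0]]
ft_force: [0.4, -0.3, -2.9]
width: 0.058
grasp_force: 29.8
```

```bash
python3 - <<'E'
from h import *
from plan import *
s=capture("side"); cv2.imwrite("pics/j1.png",crop(s,270,450,230,370,4))
plan([(.452,-.3445,.0445,90.1,0,7),(.452,-.3445,.0445,90.1,0,1)])
plan([(.452,-.3445,.0445,90.1,.75,3),(.452,-.3445,.19,90.1,.75,5)])
E
```

```text
{"fingers": [0.0, 0.0, 0.0, 0.0, 0.0, 0.0, 0.0, 0.0], "linear": [[0.0, -0.0, 0.01], [0.0, -0.0, 0.02], [0.0, -0.0, 0.03], [0.0, -0.0, 0.041], [0.0, -0.0, 0.051], [0.0, -0.0, 0.061], [0.0, -0.0, 0.071], [0.0, -0.0, 0.071]], "roll": [-0.0, -0.0, -0.0, -0.0, -0.0, -0.0, -0.0, -0.0]}
end [0.4521, -0.3447, 0.0445, 90.088, 0.0]
{"fingers": [0.75, 0.75, 0.75, 0.75, 0.75, 0.75, 0.75, 0.75], "linear": [[0.0, -0.0, 0.0], [0.0, -0.0, 0.0], [0.0, -0.0, 0.0], [0.0, -0.0, -0.058], [0.0, -0.0, -0.116], [0.0, -0.0, -0.175], [0.0, -0.0, -0.233], [0.0, -0.0, -0.291]], "roll": [-0.0, -0.0, -0.0, -0.0, -0.0, -0.0, -0.0, -0.0]}
end [0.4521, -0.3447, 0.19, 90.088, 0.75]
```

View pics/j1.png

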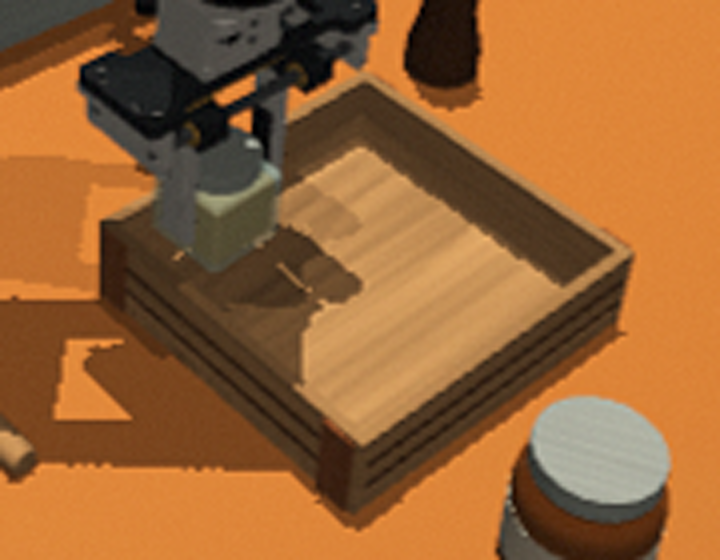

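The jar hangs upright inside the crate's front-left corner, at about (235,215), and clears the walls. I'll lower and release it.

Call:
servo_tool(fingers=[0.0,0.0,0.0,0.0,0.0,0.0,0.0,0.0], linear=[[0.0,0.0,0.01],[0.0,0.0,0.02],[0.0,0.0,0.03],[0.0,0.0,0.041],[0.0,0.0,0.051],[0.0,0.0,0.061],[0.0,0.0,0.071],[0.0,0.0,0.071]], roll=[0.0,0.0,0.0,0.0,0.0,0.0,0.0,0.0])

```text
clock: 21.2
position: [0.4521, -0.3447, 0.0451]
tcp_rot: [[-0.002, 1.0, -0.0], [1.0, 0.002, -0.0], [-0.0, -0.0, -1.0]]
ft_force: [-0.5, 0.5, -1.6]
width: 0.058
grasp_force: 29.8
```

Call:
servo_tool(fingers=[0.75,0.75,0.75,0.75,0.75,0.75,0.75,0.75], linear=[[0.0,0.0,0.0],[0.0,0.0,0.0],[0.0,0.0,0.0],[0.0,0.0,-0.058],[0.0,0.0,-0.116],[0.0,0.0,-0.175],[0.0,0.0,-0.233],[0.0,0.0,-0.291]], roll=[0.0,0.0,0.0,0.0,0.0,0.0,0.0,0.0])

```text
clock: 22.2
position: [0.452, -0.3446, 0.1915]
tcp_rot: [[-0.002, 1.0, 0.0], [1.0, 0.002, -0.0], [-0.0, 0.0, -1.0]]
ft_force: [0.2, -0.6, -0.2]
width: 0.0703
grasp_force: 0.0
```

```bash
python3 - <<'E'
from plan import *
plan([(.507,-.041,.19,87.1,.8,8),(.507,-.041,.1,87.1,.8,3),(.507,-.041,.052,87.1,.8,3),(.507,-.041,.052,87.1,.8,2)])
plan([(.507,-.041,.052,87.1,0,4),(.507,-.041,.07,87.1,0,1),(.507,-.041,.19,87.1,0,3)])
E
```

```text
{"fingers": [0.8, 0.8, 0.8, 0.8, 0.8, 0.8, 0.8, 0.8], "linear": [[0.076, 0.014, 0.0], [0.152, 0.028, 0.0], [0.228, 0.041, 0.0], [0.304, 0.055, 0.0], [0.38, 0.069, 0.0], [0.455, 0.083, 0.0], [0.531, 0.097, 0.0], [0.607, 0.111, 0.0]], "roll": [0.004, 0.008, 0.012, 0.017, 0.021, 0.025, 0.029, 0.033]}
{"fingers": [0.8, 0.8, 0.8, 0.8, 0.8, 0.8, 0.8, 0.8], "linear": [[0.0, -0.0, 0.06], [0.0, -0.0, 0.12], [0.0, -0.0, 0.18], [0.0, -0.0, 0.212], [0.0, -0.0, 0.244], [0.0, -0.0, 0.276], [0.0, -0.0, 0.276], [0.0, -0.0, 0.276]], "roll": [0.0, 0.0, 0.0, 0.0, 0.0, 0.0, 0.0, 0.0]}
end [0.5072, -0.0411, 0.052, 87.118, 0.8]
{"fingers": [0.0, 0.0, 0.0, 0.0, 0.0, 0.0, 0.0, 0.0], "linear": [[0.0, -0.0, 0.0], [0.0, -0.0, 0.0], [0.0, -0.0, 0.0], [0.0, -0.0, 0.0], [0.0, -0.0, -0.036], [0.0, -0.0, -0.116], [0.0, -0.0, -0.196], [0.0, -0.0, -0.276]], "roll": [0.0, 0.0, 0.0, 0.0, 0.0, 0.0, 0.0, 0.0]}
end [0.5072, -0.0411, 0.19, 87.118, 0.0]
```

Call:
servo_tool(fingers=[0.8,0.8,0.8,0.8,0.8,0.8,0.8,0.8], linear=[[0.076,0.014,0.0],[0.152,0.028,0.0],[0.228,0.041,0.0],[0.304,0.055,0.0],[0.38,0.069,0.0],[0.455,0.083,0.0],[0.531,0.097,0.0],[0.607,0.111,0.0]], roll=[0.004,0.008,0.012,0.017,0.021,0.025,0.029,0.033])

```text
clock: 23.2
position: [0.5072, -0.0398, 0.1906]
tcp_rot: [[0.051, 0.999, 0.001], [0.999, -0.051, -0.0], [-0.0, 0.001, -1.0]]
ft_force: [0.6, -0.6, 1.1]
width: 0.0751
grasp_force: 0.0
```

Call:
servo_tool(fingers=[0.8,0.8,0.8,0.8,0.8,0.8,0.8,0.8], linear=[[0.0,0.0,0.06],[0.0,0.0,0.12],[0.0,0.0,0.18],[0.0,0.0,0.212],[0.0,0.0,0.244],[0.0,0.0,0.276],[0.0,0.0,0.276],[0.0,0.0,0.276]], roll=[0.0,0.0,0.0,0.0,0.0,0.0,0.0,0.0])

```text
clock: 24.2
position: [0.5076, -0.0412, 0.0529]
tcp_rot: [[0.05, 0.999, 0.001], [0.999, -0.05, -0.0], [-0.0, 0.001, -1.0]]
ft_force: [0.1, -0.4, 0.8]
width: 0.0751
grasp_force: 0.0
```

Call:
servo_tool(fingers=[0.0,0.0,0.0,0.0,0.0,0.0,0.0,0.0], linear=[[0.0,0.0,0.0],[0.0,0.0,0.0],[0.0,0.0,0.0],[0.0,0.0,0.0],[0.0,0.0,-0.036],[0.0,0.0,-0.116],[0.0,0.0,-0.196],[0.0,0.0,-0.276]], roll=[0.0,0.0,0.0,0.0,0.0,0.0,0.0,0.0])

```text
clock: 25.2
position: [0.5068, -0.0409, 0.1909]
tcp_rot: [[0.05, 0.999, -0.0], [0.999, -0.05, 0.0], [0.0, -0.0, -1.0]]
ft_force: [0.3, 0.7, -2.4]
width: 0.0579
grasp_force: 29.8
```

```bash
cat > chk.py <<'E'
from h import *
c=capture("top"); r=np.load("c0.npy",allow_pickle=True).item()
print("crate",shift(c,r,(.505,-.4115),.058,inner=12), "lid", shift(c,np.load("c2.npy",allow_pickle=True).item(),(.477,.389),.024,half=(.131,.125)) if __import__("os").path.exists("c2.npy") else "")
if not __import__("os").path.exists("c2.npy"): np.save("c2.npy",c,allow_pickle=True)
cv2.imwrite("pics/chk.png",crop(c,80,430,160,280,2.2))
E
python3 - <<'E'
import chk
from plan import *
plan([(.505-.053,-.4115,.19,90.1,0,8),(.452,-.4115,.08,90.1,0,4),(.452,-.4115,.044,90.1,0,6),(.452,-.4115,.044,90.1,.75,3),(.452,-.4115,.19,90.1,.75,3)])
E
```

```text
crate ([0, 0], [0.0, 0.0], 8.8) lid 
{"fingers": [0.0, 0.0, 0.0, 0.0, 0.0, 0.0, 0.0, 0.0], "linear": [[-0.093, -0.009, 0.0], [-0.186, -0.018, 0.0], [-0.279, -0.027, 0.0], [-0.373, -0.036, 0.0], [-0.466, -0.046, 0.0], [-0.559, -0.055, 0.0], [-0.652, -0.064, 0.0], [-0.745, -0.073, 0.0]], "roll": [-0.004, -0.008, -0.012, -0.017, -0.021, -0.025, -0.029, -0.033]}
{"fingers": [0.0, 0.0, 0.0, 0.0, 0.0, 0.0, 0.0, 0.0], "linear": [[-0.0, 0.0, 0.055], [-0.0, 0.0, 0.11], [-0.0, 0.0, 0.165], [-0.0, 0.0, 0.22], [-0.0, 0.0, 0.232], [-0.0, 0.0, 0.244], [-0.0, 0.0, 0.256], [-0.0, 0.0, 0.268]], "roll": [-0.0, -0.0, -0.0, -0.0, -0.0, -0.0, -0.0, -0.0]}
{"fingers": [0.0, 0.0, 0.75, 0.75, 0.75, 0.75, 0.75, 0.75], "linear": [[-0.0, 0.0, 0.012], [-0.0, 0.0, 0.024], [-0.0, 0.0, 0.024], [-0.0, 0.0, 0.024], [-0.0, 0.0, 0.024], [-0.0, 0.0, -0.073], [-0.0, 0.0, -0.171], [-0.0, 0.0, -0.268]], "roll": [-0.0, -0.0, -0.0, -0.0, -0.0, -0.0, -0.0, -0.0]}
end [0.452, -0.4113, 0.19, 90.088, 0.75]
```

View pics/chk.png

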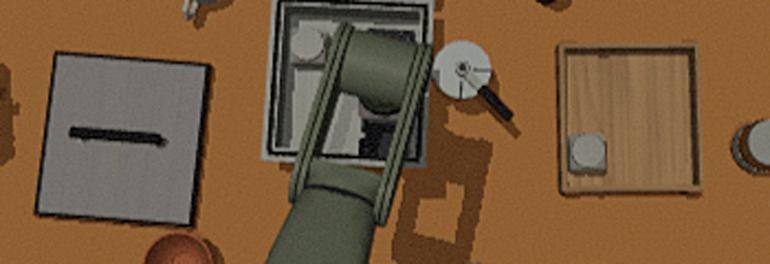

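The lid is on the board, with its handle at (118,137). The first jar stands in the crate's front-left spot, with its cap at (587,152), and the crate hasn't moved.

Call:
servo_tool(fingers=[0.0,0.0,0.0,0.0,0.0,0.0,0.0,0.0], linear=[[-0.093,-0.009,0.0],[-0.186,-0.018,0.0],[-0.279,-0.027,0.0],[-0.373,-0.036,0.0],[-0.466,-0.046,0.0],[-0.559,-0.055,0.0],[-0.652,-0.064,0.0],[-0.745,-0.073,0.0]], roll=[-0.004,-0.008,-0.012,-0.017,-0.021,-0.025,-0.029,-0.033])

```text
clock: 26.25
position: [0.4514, -0.4124, 0.1889]
tcp_rot: [[-0.002, 1.0, -0.0], [1.0, 0.002, 0.001], [0.001, -0.0, -1.0]]
ft_force: [0.5, -0.2, -2.7]
width: 0.0581
grasp_force: 29.8
```

Call:
servo_tool(fingers=[0.0,0.0,0.0,0.0,0.0,0.0,0.0,0.0], linear=[[0.0,0.0,0.055],[0.0,0.0,0.11],[0.0,0.0,0.165],[0.0,0.0,0.22],[0.0,0.0,0.232],[0.0,0.0,0.244],[0.0,0.0,0.256],[0.0,0.0,0.268]], roll=[0.0,0.0,0.0,0.0,0.0,0.0,0.0,0.0])

```text
clock: 27.25
position: [0.4524, -0.4119, 0.0571]
tcp_rot: [[-0.002, 1.0, 0.001], [1.0, 0.002, -0.002], [-0.002, 0.001, -1.0]]
ft_force: [0.6, -0.3, -1.9]
width: 0.0581
grasp_force: 29.8
```

Call:
servo_tool(fingers=[0.0,0.0,0.75,0.75,0.75,0.75,0.75,0.75], linear=[[0.0,0.0,0.012],[0.0,0.0,0.024],[0.0,0.0,0.024],[0.0,0.0,0.024],[0.0,0.0,0.024],[0.0,0.0,-0.073],[0.0,0.0,-0.171],[0.0,0.0,-0.268]], roll=[0.0,0.0,0.0,0.0,0.0,0.0,0.0,0.0])

```text
clock: 28.25
position: [0.4518, -0.4111, 0.192]
tcp_rot: [[-0.001, 1.0, 0.0], [1.0, 0.001, -0.0], [-0.0, 0.0, -1.0]]
ft_force: [0.4, 0.6, 0.6]
width: 0.07
grasp_force: 0.0
```

```bash
python3 - <<'E'
import chk
from plan import *
x,y=.612,-.043
plan([(x,y,.19,87.1,.79,8),(x,y,.1,87.1,.79,3),(x,y,.052,87.1,.79,3),(x,y,.052,87.1,.79,2),(x,y,.052,87.1,0,4),(x,y,.07,87.1,0,1),(x,y,.19,87.1,0,3)])
x,y=.505+.053,-.4115-.067
plan([(x,y,.19,90.1,0,9),(x,y,.08,90.1,0,4),(x,y,.058,90.1,0,3),(x,y,.044,90.1,0,2),(x,y,.044,90.1,.75,3),(x,y,.19,90.1,.75,3)])
E
```

```text
crate ([0, 0], [0.0, 0.0], 31.2) lid ([0, 0], [0.0, 0.0], 4.4)
{"fingers": [0.79, 0.79, 0.79, 0.79, 0.79, 0.79, 0.79, 0.79], "linear": [[0.092, 0.04, 0.0], [0.184, 0.08, 0.0], [0.276, 0.12, 0.0], [0.368, 0.161, 0.0], [0.46, 0.201, 0.0], [0.552, 0.241, 0.0], [0.644, 0.281, 0.0], [0.736, 0.321, 0.0]], "roll": [0.004, 0.008, 0.012, 0.017, 0.021, 0.025, 0.029, 0.033]}
{"fingers": [0.79, 0.79, 0.79, 0.79, 0.79, 0.79, 0.79, 0.79], "linear": [[0.0, 0.0, 0.06], [0.0, 0.0, 0.12], [0.0, 0.0, 0.18], [0.0, 0.0, 0.212], [0.0, 0.0, 0.244], [0.0, 0.0, 0.276], [0.0, 0.0, 0.276], [0.0, 0.0, 0.276]], "roll": [0.0, 0.0, 0.0, 0.0, 0.0, 0.0, 0.0, 0.0]}
{"fingers": [0.0, 0.0, 0.0, 0.0, 0.0, 0.0, 0.0, 0.0], "linear": [[0.0, 0.0, 0.0], [0.0, 0.0, 0.0], [0.0, 0.0, 0.0], [0.0, 0.0, 0.0], [0.0, 0.0, -0.036], [0.0, 0.0, -0.116], [0.0, 0.0, -0.196], [0.0, 0.0, -0.276]], "roll": [0.0, 0.0, 0.0, 0.0, 0.0, 0.0, 0.0, 0.0]}
end [0.6119, -0.0431, 0.19, 87.118, 0.0]
{"fingers": [0.0, 0.0, 0.0, 0.0, 0.0, 0.0, 0.0, 0.0], "linear": [[-0.097, -0.007, 0.0], [-0.194, -0.014, 0.0], [-0.292, -0.021, 0.0], [-0.389, -0.028, 0.0], [-0.486, -0.036, 0.0], [-0.583, -0.043, 0.0], [-0.681, -0.05, 0.0], [-0.778, -0.057, 0.0]], "roll": [-0.004, -0.007, -0.011, -0.015, -0.018, -0.022, -0.026, -0.029]}
{"fingers": [0.0, 0.0, 0.0, 0.0, 0.0, 0.0, 0.0, 0.0], "linear": [[-0.097, -0.011, 0.0], [-0.097, -0.011, 0.055], [-0.097, -0.011, 0.11], [-0.097, -0.011, 0.165], [-0.097, -0.011, 0.22], [-0.097, -0.011, 0.235], [-0.097, -0.011, 0.249], [-0.097, -0.011, 0.264]], "roll": [-0.004, -0.004, -0.004, -0.004, -0.004, -0.004, -0.004, -0.004]}
{"fingers": [0.0, 0.0, 0.75, 0.75, 0.75, 0.75, 0.75, 0.75], "linear": [[0.0, -0.0, 0.014], [0.0, -0.0, 0.028], [0.0, -0.0, 0.028], [0.0, -0.0, 0.028], [0.0, -0.0, 0.028], [0.0, -0.0, -0.069], [0.0, -0.0, -0.167], [0.0, -0.0, -0.264]], "roll": [-0.0, -0.0, -0.0, -0.0, -0.0, -0.0, -0.0, -0.0]}
end [0.5582, -0.4786, 0.19, 90.088, 0.75]
```

Call:
servo_tool(fingers=[0.79,0.79,0.79,0.79,0.79,0.79,0.79,0.79], linear=[[0.092,0.04,0.0],[0.184,0.08,0.0],[0.276,0.12,0.0],[0.368,0.161,0.0],[0.46,0.201,0.0],[0.552,0.241,0.0],[0.644,0.281,0.0],[0.736,0.321,0.0]], roll=[0.004,0.008,0.012,0.017,0.021,0.025,0.029,0.033])

```text
clock: 29.3
position: [0.6123, -0.0414, 0.1904]
tcp_rot: [[0.05, 0.999, 0.001], [0.999, -0.05, -0.0], [-0.0, 0.001, -1.0]]
ft_force: [1.0, -0.9, 0.3]
width: 0.0743
grasp_force: 0.0
```

Call:
servo_tool(fingers=[0.79,0.79,0.79,0.79,0.79,0.79,0.79,0.79], linear=[[0.0,0.0,0.06],[0.0,0.0,0.12],[0.0,0.0,0.18],[0.0,0.0,0.212],[0.0,0.0,0.244],[0.0,0.0,0.276],[0.0,0.0,0.276],[0.0,0.0,0.276]], roll=[0.0,0.0,0.0,0.0,0.0,0.0,0.0,0.0])

```text
clock: 30.3
position: [0.6124, -0.0431, 0.0531]
tcp_rot: [[0.05, 0.999, 0.001], [0.999, -0.05, -0.0], [-0.0, 0.001, -1.0]]
ft_force: [-0.6, -0.2, -0.1]
width: 0.0743
grasp_force: 0.0
```

Call:
servo_tool(fingers=[0.0,0.0,0.0,0.0,0.0,0.0,0.0,0.0], linear=[[0.0,0.0,0.0],[0.0,0.0,0.0],[0.0,0.0,0.0],[0.0,0.0,0.0],[0.0,0.0,-0.036],[0.0,0.0,-0.116],[0.0,0.0,-0.196],[0.0,0.0,-0.276]], roll=[0.0,0.0,0.0,0.0,0.0,0.0,0.0,0.0])

```text
clock: 31.3
position: [0.611, -0.0428, 0.1918]
tcp_rot: [[0.05, 0.999, -0.001], [0.999, -0.05, 0.0], [0.0, -0.001, -1.0]]
ft_force: [-0.1, 0.2, -3.1]
width: 0.0579
grasp_force: 29.8
```

```bash
python3 -c "import chk"
```

```text
crate ([0, 0], [0.0, 0.0], 9.5) lid ([0, 0], [0.0, 0.0], 4.7)
```

Call:
servo_tool(fingers=[0.0,0.0,0.0,0.0,0.0,0.0,0.0,0.0], linear=[[-0.097,-0.007,0.0],[-0.194,-0.014,0.0],[-0.292,-0.021,0.0],[-0.389,-0.028,0.0],[-0.486,-0.036,0.0],[-0.583,-0.043,0.0],[-0.681,-0.05,0.0],[-0.778,-0.057,0.0]], roll=[-0.004,-0.007,-0.011,-0.015,-0.018,-0.022,-0.026,-0.029])

```text
clock: 32.35
position: [0.5628, -0.4311, 0.1892]
tcp_rot: [[0.005, 1.0, -0.001], [1.0, -0.005, 0.001], [0.001, -0.001, -1.0]]
ft_force: [1.2, 0.3, -2.0]
width: 0.0579
grasp_force: 29.8
```

Call:
servo_tool(fingers=[0.0,0.0,0.0,0.0,0.0,0.0,0.0,0.0], linear=[[-0.097,-0.011,0.0],[-0.097,-0.011,0.055],[-0.097,-0.011,0.11],[-0.097,-0.011,0.165],[-0.097,-0.011,0.22],[-0.097,-0.011,0.235],[-0.097,-0.011,0.249],[-0.097,-0.011,0.264]], roll=[-0.004,-0.004,-0.004,-0.004,-0.004,-0.004,-0.004,-0.004])

```text
clock: 33.35
position: [0.5588, -0.4793, 0.0596]
tcp_rot: [[-0.002, 1.0, 0.002], [1.0, 0.002, -0.002], [-0.002, 0.002, -1.0]]
ft_force: [-0.3, -0.2, -1.9]
width: 0.0578
grasp_force: 29.8
```

Call:
servo_tool(fingers=[0.0,0.0,0.75,0.75,0.75,0.75,0.75,0.75], linear=[[0.0,0.0,0.014],[0.0,0.0,0.028],[0.0,0.0,0.028],[0.0,0.0,0.028],[0.0,0.0,0.028],[0.0,0.0,-0.069],[0.0,0.0,-0.167],[0.0,0.0,-0.264]], roll=[0.0,0.0,0.0,0.0,0.0,0.0,0.0,0.0])

```text
clock: 34.35
position: [0.558, -0.4785, 0.1921]
tcp_rot: [[-0.002, 1.0, 0.0], [1.0, 0.002, -0.0], [-0.0, 0.0, -1.0]]
ft_force: [-0.8, -0.5, -0.7]
width: 0.0706
grasp_force: 0.0
```

```bash
python3 - <<'E'
import chk
from plan import *
x,y=.614,.0245
plan([(x,y,.19,87.1,.79,9),(x,y,.09,87.1,.79,3),(x,y,.052,87.1,.79,2),(x,y,.052,87.1,.79,2),(x,y,.052,87.1,0,4),(x,y,.07,87.1,0,1),(x,y,.19,87.1,0,3)])
x,y=.505+.053,-.4115+.067
plan([(x,y,.19,90.1,0,8),(x,y,.08,90.1,0,4),(x,y,.056,90.1,0,4),(x,y,.044,90.1,0,2),(x,y,.044,90.1,.75,3),(x,y,.19,90.1,.75,3)])
E
```

```text
crate ([-20, 0], [0.1, 68.8], 32.0) lid ([0, 0], [0.0, 0.0], 4.7)
{"fingers": [0.79, 0.79, 0.79, 0.79, 0.79, 0.79, 0.79, 0.79], "linear": [[0.112, 0.013, 0.0], [0.224, 0.025, 0.0], [0.335, 0.038, 0.0], [0.447, 0.05, 0.0], [0.559, 0.063, 0.0], [0.671, 0.075, 0.0], [0.783, 0.088, 0.0], [0.894, 0.101, 0.0]], "roll": [0.004, 0.007, 0.011, 0.015, 0.018, 0.022, 0.026, 0.03]}
{"fingers": [0.79, 0.79, 0.79, 0.79, 0.79, 0.79, 0.79, 0.79], "linear": [[0.113, 0.007, 0.0], [0.113, 0.007, 0.067], [0.113, 0.007, 0.133], [0.113, 0.007, 0.2], [0.113, 0.007, 0.238], [0.113, 0.007, 0.276], [0.113, 0.007, 0.276], [0.113, 0.007, 0.276]], "roll": [0.003, 0.003, 0.003, 0.003, 0.003, 0.003, 0.003, 0.003]}
{"fingers": [0.0, 0.0, 0.0, 0.0, 0.0, 0.0, 0.0, 0.0], "linear": [[-0.0, -0.0, 0.0], [-0.0, -0.0, 0.0], [-0.0, -0.0, 0.0], [-0.0, -0.0, 0.0], [-0.0, -0.0, -0.036], [-0.0, -0.0, -0.116], [-0.0, -0.0, -0.196], [-0.0, -0.0, -0.276]], "roll": [0.0, 0.0, 0.0, 0.0, 0.0, 0.0, 0.0, 0.0]}
end [0.6141, 0.0247, 0.19, 87.118, 0.0]
{"fingers": [0.0, 0.0, 0.0, 0.0, 0.0, 0.0, 0.0, 0.0], "linear": [[-0.093, -0.009, 0.0], 
[... 151 characters left out ...]
5, 0.0]], "roll": [-0.004, -0.008, -0.012, -0.017, -0.021, -0.025, -0.029, -0.033]}
{"fingers": [0.0, 0.0, 0.0, 0.0, 0.0, 0.0, 0.0, 0.0], "linear": [[-0.0, 0.0, 0.055], [-0.0, 0.0, 0.11], [-0.0, 0.0, 0.165], [-0.0, 0.0, 0.22], [-0.0, 0.0, 0.232], [-0.0, 0.0, 0.244], [-0.0, 0.0, 0.256], [-0.0, 0.0, 0.268]], "roll": [-0.0, -0.0, -0.0, -0.0, -0.0, -0.0, -0.0, -0.0]}
{"fingers": [0.0, 0.0, 0.75, 0.75, 0.75, 0.75, 0.75, 0.75], "linear": [[-0.0, 0.0, 0.012], [-0.0, 0.0, 0.024], [-0.0, 0.0, 0.024], [-0.0, 0.0, 0.024], [-0.0, 0.0, 0.024], [-0.0, 0.0, -0.073], [-0.0, 0.0, -0.171], [-0.0, 0.0, -0.268]], "roll": [-0.0, -0.0, -0.0, -0.0, -0.0, -0.0, -0.0, -0.0]}
end [0.5579, -0.3444, 0.19, 90.088, 0.75]
```

Call:
servo_tool(fingers=[0.79,0.79,0.79,0.79,0.79,0.79,0.79,0.79], linear=[[0.112,0.013,0.0],[0.224,0.025,0.0],[0.335,0.038,0.0],[0.447,0.05,0.0],[0.559,0.063,0.0],[0.671,0.075,0.0],[0.783,0.088,0.0],[0.894,0.101,0.0]], roll=[0.004,0.007,0.011,0.015,0.018,0.022,0.026,0.03])

```text
clock: 35.4
position: [0.6079, -0.0296, 0.1905]
tcp_rot: [[0.046, 0.999, 0.001], [0.999, -0.046, -0.0], [-0.0, 0.001, -1.0]]
ft_force: [0.5, -0.6, 0.1]
width: 0.074
grasp_force: 0.0
```

Call:
servo_tool(fingers=[0.79,0.79,0.79,0.79,0.79,0.79,0.79,0.79], linear=[[0.113,0.007,0.0],[0.113,0.007,0.067],[0.113,0.007,0.133],[0.113,0.007,0.2],[0.113,0.007,0.238],[0.113,0.007,0.276],[0.113,0.007,0.276],[0.113,0.007,0.276]], roll=[0.003,0.003,0.003,0.003,0.003,0.003,0.003,0.003])

```text
clock: 36.4
position: [0.6149, 0.0246, 0.0535]
tcp_rot: [[0.05, 0.999, 0.002], [0.999, -0.05, -0.0], [-0.0, 0.002, -1.0]]
ft_force: [0.0, -0.1, 1.1]
width: 0.0741
grasp_force: 0.0
```

Call:
servo_tool(fingers=[0.0,0.0,0.0,0.0,0.0,0.0,0.0,0.0], linear=[[0.0,0.0,0.0],[0.0,0.0,0.0],[0.0,0.0,0.0],[0.0,0.0,0.0],[0.0,0.0,-0.036],[0.0,0.0,-0.116],[0.0,0.0,-0.196],[0.0,0.0,-0.276]], roll=[0.0,0.0,0.0,0.0,0.0,0.0,0.0,0.0])

```text
clock: 37.4
position: [0.6129, 0.0249, 0.1916]
tcp_rot: [[0.05, 0.999, -0.002], [0.999, -0.05, 0.0], [0.0, -0.002, -1.0]]
ft_force: [0.2, -0.1, -2.4]
width: 0.0578
grasp_force: 29.9
```

```bash
python3 -c "import chk"
```

```text
crate ([0, 0], [0.0, 0.0], 10.4) lid ([0, 0], [0.0, 0.0], 4.6)
```

Call:
servo_tool(fingers=[0.0,0.0,0.0,0.0,0.0,0.0,0.0,0.0], linear=[[-0.093,-0.009,0.0],[-0.186,-0.019,0.0],[-0.279,-0.028,0.0],[-0.372,-0.037,0.0],[-0.464,-0.047,0.0],[-0.557,-0.056,0.0],[-0.65,-0.065,0.0],[-0.743,-0.075,0.0]], roll=[-0.004,-0.008,-0.012,-0.017,-0.021,-0.025,-0.029,-0.033])

```text
clock: 38.45
position: [0.5567, -0.3452, 0.1895]
tcp_rot: [[-0.002, 1.0, -0.002], [1.0, 0.002, 0.001], [0.001, -0.002, -1.0]]
ft_force: [0.8, -0.0, -1.3]
width: 0.0581
grasp_force: 29.9
```

Call:
servo_tool(fingers=[0.0,0.0,0.0,0.0,0.0,0.0,0.0,0.0], linear=[[0.0,0.0,0.055],[0.0,0.0,0.11],[0.0,0.0,0.165],[0.0,0.0,0.22],[0.0,0.0,0.232],[0.0,0.0,0.244],[0.0,0.0,0.256],[0.0,0.0,0.268]], roll=[0.0,0.0,0.0,0.0,0.0,0.0,0.0,0.0])

```text
clock: 39.45
position: [0.5584, -0.3448, 0.0572]
tcp_rot: [[-0.002, 1.0, 0.001], [1.0, 0.002, -0.001], [-0.001, 0.001, -1.0]]
ft_force: [0.2, -0.3, -1.7]
width: 0.0578
grasp_force: 29.9
```

Call:
servo_tool(fingers=[0.0,0.0,0.75,0.75,0.75,0.75,0.75,0.75], linear=[[0.0,0.0,0.012],[0.0,0.0,0.024],[0.0,0.0,0.024],[0.0,0.0,0.024],[0.0,0.0,0.024],[0.0,0.0,-0.073],[0.0,0.0,-0.171],[0.0,0.0,-0.268]], roll=[0.0,0.0,0.0,0.0,0.0,0.0,0.0,0.0])

```text
clock: 40.45
position: [0.5577, -0.3442, 0.1918]
tcp_rot: [[-0.002, 1.0, -0.0], [1.0, 0.002, 0.0], [0.0, -0.0, -1.0]]
ft_force: [-0.6, -0.6, -0.8]
width: 0.0705
grasp_force: 0.0
```

```bash
python3 - <<'E'
from plan import *
x,y=.6165,.0912
plan([(x,y,.19,87.1,.79,9),(x,y,.09,87.1,.79,3),(x,y,.052,87.1,.79,2),(x,y,.052,87.1,.79,2),(x,y,.052,87.1,0,4),(x,y,.07,87.1,0,1),(x,y,.19,87.1,0,3)])
x,y=.505-.053,-.4115-.067
plan([(x,y,.19,90.1,0,11),(x,y,.08,90.1,0,3),(x,y,.056,90.1,0,2),(x,y,.044,90.1,0,2),(x,y,.044,90.1,.75,3),(x,y,.19,90.1,.75,3)])
E
```

```text
{"fingers": [0.79, 0.79, 0.79, 0.79, 0.79, 0.79, 0.79, 0.79], "linear": [[0.097, 0.013, 0.0], [0.194, 0.026, 0.0], [0.29, 0.039, 0.0], [0.387, 0.053, 0.0], [0.484, 0.066, 0.0], [0.581, 0.079, 0.0], [0.678, 0.092, 0.0], [0.774, 0.105, 0.0]], "roll": [0.004, 0.007, 0.011, 0.015, 0.018, 0.022, 0.026, 0.03]}
{"fingers": [0.79, 0.79, 0.79, 0.79, 0.79, 0.79, 0.79, 0.79], "linear": [[0.098, 0.009, 0.0], [0.098, 0.009, 0.067], [0.098, 0.009, 0.133], [0.098, 0.009, 0.2], [0.098, 0.009, 0.238], [0.098, 0.009, 0.276], [0.098, 0.009, 0.276], [0.098, 0.009, 0.276]], "roll": [0.003, 0.003, 0.003, 0.003, 0.003, 0.003, 0.003, 0.003]}
{"fingers": [0.0, 0.0, 0.0, 0.0, 0.0, 0.0, 0.0, 0.0], "linear": [[-0.0, -0.0, 0.0], [-0.0, -0.0, 0.0], [-0.0, -0.0, 0.0], [-0.0, -0.0, 0.0], [-0.0, -0.0, -0.036], [-0.0, -0.0, -0.116], [-0.0, -0.0, -0.196], [-0.0, -0.0, -0.276]], "roll": [0.0, 0.0, 0.0, 0.0, 0.0, 0.0, 0.0, 0.0]}
end [0.6166, 0.0914, 0.19, 87.118, 0.0]
{"fingers": [0.0, 0.0, 0.0, 0.0, 0.0, 0.0, 0.0, 0.0], "linear": [[-0.105, -0.025, 0.0], [-0.21, -0.049, 0.0], [-0.315, -0.074, 0.0], [-0.42, -0.099, 0.0], [-0.525, -0.123, 0.0], [-0.63, -0.148, 0.0], [-0.735, -0.173, 0.0], [-0.84, -0.197, 0.0]], "roll": [-0.003, -0.006, -0.009, -0.012, -0.015, -0.018, -0.021, -0.024]}
{"fingers": [0.0, 0.0, 0.0, 0.0, 0.0, 0.0, 0.0, 0.0], "linear": [[-0.104, -0.029, 0.0], [-0.208, -0.058, 0.0], [-0.312, -0.086, 0.0], [-0.312, -0.086, 0.073], [-0.312, -0.086, 0.147], [-0.312, -0.086, 0.22], [-0.312, -0.086, 0.244], [-0.312, -0.086, 0.268]], "roll": [-0.003, -0.006, -0.009, -0.009, -0.009, -0.009, -0.009, -0.009]}
{"fingers": [0.0, 0.0, 0.75, 0.75, 0.75, 0.75, 0.75, 0.75], "linear": [[0.0, -0.0, 0.012], [0.0, -0.0, 0.024], [0.0, -0.0, 0.024], [0.0, -0.0, 0.024], [0.0, -0.0, 0.024], [0.0, -0.0, -0.073], [0.0, -0.0, -0.171], [0.0, -0.0, -0.268]], "roll": [-0.0, -0.0, -0.0, -0.0, -0.0, -0.0, -0.0, -0.0]}
end [0.4521, -0.4786, 0.19, 90.088, 0.75]
```

Call:
servo_tool(fingers=[0.79,0.79,0.79,0.79,0.79,0.79,0.79,0.79], linear=[[0.097,0.013,0.0],[0.194,0.026,0.0],[0.29,0.039,0.0],[0.387,0.053,0.0],[0.484,0.066,0.0],[0.581,0.079,0.0],[0.678,0.092,0.0],[0.774,0.105,0.0]], roll=[0.004,0.007,0.011,0.015,0.018,0.022,0.026,0.03])

```text
clock: 41.45
position: [0.6098, 0.0444, 0.1906]
tcp_rot: [[0.046, 0.999, 0.0], [0.999, -0.046, -0.0], [-0.0, 0.0, -1.0]]
ft_force: [0.1, 0.1, 0.6]
width: 0.0743
grasp_force: 0.0
```

Call:
servo_tool(fingers=[0.79,0.79,0.79,0.79,0.79,0.79,0.79,0.79], linear=[[0.098,0.009,0.0],[0.098,0.009,0.067],[0.098,0.009,0.133],[0.098,0.009,0.2],[0.098,0.009,0.238],[0.098,0.009,0.276],[0.098,0.009,0.276],[0.098,0.009,0.276]], roll=[0.003,0.003,0.003,0.003,0.003,0.003,0.003,0.003])

```text
clock: 42.45
position: [0.6174, 0.0915, 0.0535]
tcp_rot: [[0.05, 0.999, 0.002], [0.999, -0.05, 0.0], [0.0, 0.002, -1.0]]
ft_force: [0.5, -0.4, 0.3]
width: 0.0741
grasp_force: 0.0
```

Call:
servo_tool(fingers=[0.0,0.0,0.0,0.0,0.0,0.0,0.0,0.0], linear=[[0.0,0.0,0.0],[0.0,0.0,0.0],[0.0,0.0,0.0],[0.0,0.0,0.0],[0.0,0.0,-0.036],[0.0,0.0,-0.116],[0.0,0.0,-0.196],[0.0,0.0,-0.276]], roll=[0.0,0.0,0.0,0.0,0.0,0.0,0.0,0.0])

```text
clock: 43.45
position: [0.6151, 0.0916, 0.1911]
tcp_rot: [[0.05, 0.999, -0.003], [0.999, -0.05, 0.0], [-0.0, -0.003, -1.0]]
ft_force: [0.4, 0.3, -3.1]
width: 0.0581
grasp_force: 29.9
```

```bash
python3 -c "import chk"
```

```text
crate ([0, 0], [0.0, 0.0], 12.0) lid ([0, 0], [0.0, 0.0], 9.6)
```

Call:
servo_tool(fingers=[0.0,0.0,0.0,0.0,0.0,0.0,0.0,0.0], linear=[[-0.105,-0.025,0.0],[-0.21,-0.049,0.0],[-0.315,-0.074,0.0],[-0.42,-0.099,0.0],[-0.525,-0.123,0.0],[-0.63,-0.148,0.0],[-0.735,-0.173,0.0],[-0.84,-0.197,0.0]], roll=[-0.003,-0.006,-0.009,-0.012,-0.015,-0.018,-0.021,-0.024])

```text
clock: 44.5
position: [0.4954, -0.3237, 0.1892]
tcp_rot: [[0.012, 1.0, -0.002], [1.0, -0.012, 0.002], [0.002, -0.002, -1.0]]
ft_force: [0.1, -0.4, -3.5]
width: 0.0584
grasp_force: 29.9
```

Call:
servo_tool(fingers=[0.0,0.0,0.0,0.0,0.0,0.0,0.0,0.0], linear=[[-0.104,-0.029,0.0],[-0.208,-0.058,0.0],[-0.312,-0.086,0.0],[-0.312,-0.086,0.073],[-0.312,-0.086,0.147],[-0.312,-0.086,0.22],[-0.312,-0.086,0.244],[-0.312,-0.086,0.268]], roll=[-0.003,-0.006,-0.009,-0.009,-0.009,-0.009,-0.009,-0.009])

```text
clock: 45.5
position: [0.4521, -0.4785, 0.0561]
tcp_rot: [[-0.002, 1.0, 0.0], [1.0, 0.002, -0.0], [-0.0, 0.0, -1.0]]
ft_force: [0.6, -0.2, -2.4]
width: 0.0583
grasp_force: 29.9
```

Next I'll release it, rise and swing towards the lid, then check the whole scene from a point that doesn't hide the crate.

Call:
servo_tool(fingers=[0.0,0.0,0.75,0.75,0.75,0.75,0.75,0.75], linear=[[0.0,0.0,0.012],[0.0,0.0,0.024],[0.0,0.0,0.024],[0.0,0.0,0.024],[0.0,0.0,0.024],[0.0,0.0,-0.073],[0.0,0.0,-0.171],[0.0,0.0,-0.268]], roll=[0.0,0.0,0.0,0.0,0.0,0.0,0.0,0.0])

```text
clock: 46.5
position: [0.4519, -0.4784, 0.1922]
tcp_rot: [[-0.002, 1.0, 0.0], [1.0, 0.002, -0.0], [-0.0, 0.0, -1.0]]
ft_force: [0.6, -0.0, 0.2]
width: 0.0706
grasp_force: 0.0
```

```bash
python3 - <<'E'
from plan import *
plan([(.43,-.05,.22,87.1,.6,8)])
E
```

```text
{"fingers": [0.6, 0.6, 0.6, 0.6, 0.6, 0.6, 0.6, 0.6], "linear": [[0.107, -0.005, -0.008], [0.214, -0.011, -0.015], [0.321, -0.016, -0.022], [0.429, -0.021, -0.03], [0.536, -0.027, -0.037], [0.643, -0.032, -0.045], [0.75, -0.038, -0.052], [0.857, -0.043, -0.06]], "roll": [0.004, 0.008, 0.012, 0.017, 0.021, 0.025, 0.029, 0.033]}
end [0.4299, -0.0501, 0.22, 87.118, 0.6]
```

Call:
servo_tool(fingers=[0.6,0.6,0.6,0.6,0.6,0.6,0.6,0.6], linear=[[0.107,-0.005,-0.008],[0.214,-0.011,-0.015],[0.321,-0.016,-0.022],[0.429,-0.021,-0.03],[0.536,-0.027,-0.037],[0.643,-0.032,-0.045],[0.75,-0.038,-0.052],[0.857,-0.043,-0.06]], roll=[0.004,0.008,0.012,0.017,0.021,0.025,0.029,0.033])

```text
clock: 47.5
position: [0.4296, -0.0484, 0.2211]
tcp_rot: [[0.051, 0.999, 0.001], [0.999, -0.051, -0.0], [-0.0, 0.002, -1.0]]
ft_force: [0.9, 0.3, 0.1]
width: 0.0566
grasp_force: 0.0
```

```bash
python3 - <<'E'
import chk
from h import *
c=capture("top"); np.save("c3.npy",c,allow_pickle=True)
s=capture("side")
a=crop(c,92,182,176,271,4.2); b=crop(s,270,450,230,360,2.2)
h=max(a.shape[0],b.shape[0]); pad=lambda i:cv2.copyMakeBorder(i,0,h-i.shape[0],0,0,cv2.BORDER_CONSTANT)
cv2.imwrite("pics/m1.png",np.hstack([pad(a),pad(b)]))
E
```

```text
crate ([0, 0], [0.0, 0.0], 12.3) lid ([0, 0], [0.0, 0.0], 4.4)
```

View pics/m1.png

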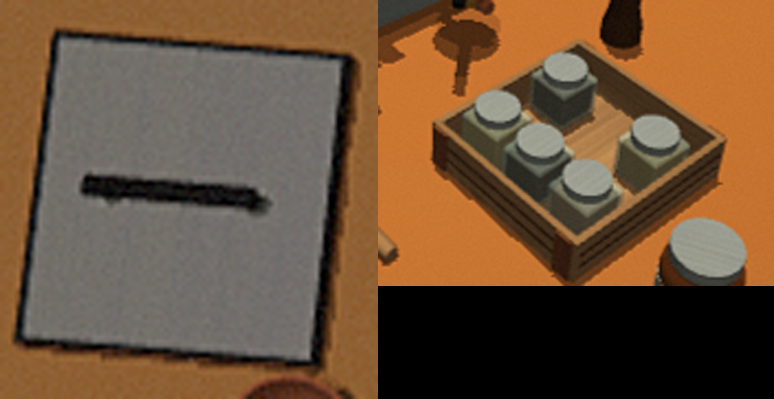

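All five jars stand upright in the crate. The lid lies flat on the board with corners at about (53,33), (351,57), (319,364) and (18,340), and it hasn't moved. I'll fetch it from the pose where I released it.

```bash
python3 - <<'E'
from h import *
from plan import *
c=np.load("c3.npy",allow_pickle=True).item()
print(fit(ray(c,un([(53,33),(351,57),(319,364),(18,340)],92,176,4.2),.024),.262,.25))
x,y,f=.4772,.3892,85.318
plan([(x,y,.22,f,.6,9),(x,y,.09,f,.6,4),(x,y,.064,f,.6,2),(x,y,.064,f,.6,1)])
plan([(x,y,.064,f,0,4),(x,y,.09,f,0,4)])
plan([(x,y,.21,f,0,4),(.5588,.0238,.21,87.118,0,12)])
plan([(.5588,.0238,.155,87.118,0,5),(.5588,.0238,.155,87.118,0,2)])
E
```

```text
(array([0.4769, 0.3875]), np.float64(-4.5), [[-1.8, 1.1], [-3.0, 0.2], [2.1, -0.1], [2.7, -1.1]])
{"fingers": [0.6, 0.6, 0.6, 0.6, 0.6, 0.6, 0.6, 0.6], "linear": [[0.098, 0.006, 0.0], [0.196, 0.011, 0.0], [0.294, 0.017, 0.0], [0.392, 0.022, 0.0], [0.49, 0.028, 0.0], [0.588, 0.033, 0.0], [0.686, 0.039, 0.0], [0.784, 0.045, 0.0]], "roll": [0.002, 0.004, 0.007, 0.009, 0.011, 0.013, 0.016, 0.018]}
{"fingers": [0.6, 0.6, 0.6, 0.6, 0.6, 0.6, 0.6, 0.6], "linear": [[0.098, 0.002, 0.0], [0.098, 0.002, 0.065], [0.098, 0.002, 0.13], [0.098, 0.002, 0.195], [0.098, 0.002, 0.26], [0.098, 0.002, 0.286], [0.098, 0.002, 0.312], [0.098, 0.002, 0.312]], "roll": [0.002, 0.002, 0.002, 0.002, 0.002, 0.002, 0.002, 0.002]}
end [0.477, 0.389, 0.064, 85.318, 0.6]
{"fingers": [0.0, 0.0, 0.0, 0.0, 0.0, 0.0, 0.0, 0.0], "linear": [[0.0, 0.0, 0.0], [0.0, 0.0, 0.0], [0.0, 0.0, 0.0], [0.0, 0.0, 0.0], [0.0, 0.0, -0.013], [0.0, 0.0, -0.026], [0.0, 0.0, -0.039], [0.0, 0.0, -0.052]], "roll": [0.0, 0.0, -0.0, -0.0, -0.0, -0.0, -0.0, -0.0]}
end [0.477, 0.389, 0.09, 85.318, 0.0]
{"fingers": [0.0, 0.0, 0.0, 0.0, 0.0, 0.0, 0
[... 197 characters left out ...]
ll": [0.0, 0.0, -0.0, -0.0, -0.002, -0.003, -0.005, -0.007]}
{"fingers": [0.0, 0.0, 0.0, 0.0, 0.0, 0.0, 0.0, 0.0], "linear": [[-0.06, 0.017, 0.0], [-0.12, 0.035, 0.0], [-0.179, 0.053, 0.0], [-0.239, 0.071, 0.0], [-0.299, 0.089, 0.0], [-0.359, 0.107, 0.0], [-0.419, 0.125, 0.0], [-0.478, 0.142, 0.0]], "roll": [-0.001, -0.003, -0.005, -0.006, -0.008, -0.01, -0.011, -0.013]}
end [0.5586, 0.024, 0.21, 87.118, 0.0]
{"fingers": [0.0, 0.0, 0.0, 0.0, 0.0, 0.0, 0.0], "linear": [[-0.0, 0.0, 0.022], [-0.0, 0.0, 0.044], [-0.0, 0.0, 0.066], [-0.0, 0.0, 0.088], [-0.0, 0.0, 0.11], [-0.0, 0.0, 0.11], [-0.0, 0.0, 0.11]], "roll": [0.0, 0.0, -0.0, -0.0, -0.0, -0.0, -0.0]}
end [0.5586, 0.024, 0.155, 87.118, 0.0]
```

Call:
servo_tool(fingers=[0.6,0.6,0.6,0.6,0.6,0.6,0.6,0.6], linear=[[0.098,0.006,0.0],[0.196,0.011,0.0],[0.294,0.017,0.0],[0.392,0.022,0.0],[0.49,0.028,0.0],[0.588,0.033,0.0],[0.686,0.039,0.0],[0.784,0.045,0.0]], roll=[0.002,0.004,0.007,0.009,0.011,0.013,0.016,0.018])

```text
clock: 48.65
position: [0.4735, 0.3407, 0.2204]
tcp_rot: [[0.08, 0.997, 0.001], [0.997, -0.08, -0.0], [-0.0, 0.001, -1.0]]
ft_force: [0.1, -1.0, 0.9]
width: 0.0565
grasp_force: 0.0
```

Call:
servo_tool(fingers=[0.6,0.6,0.6,0.6,0.6,0.6,0.6,0.6], linear=[[0.098,0.002,0.0],[0.098,0.002,0.065],[0.098,0.002,0.13],[0.098,0.002,0.195],[0.098,0.002,0.26],[0.098,0.002,0.286],[0.098,0.002,0.312],[0.098,0.002,0.312]], roll=[0.002,0.002,0.002,0.002,0.002,0.002,0.002,0.002])

```text
clock: 49.65
position: [0.477, 0.3887, 0.0641]
tcp_rot: [[0.082, 0.997, -0.001], [0.997, -0.082, -0.001], [-0.001, -0.0, -1.0]]
ft_force: [0.4, 0.2, -0.5]
width: 0.0566
grasp_force: 0.0
```

Call:
servo_tool(fingers=[0.0,0.0,0.0,0.0,0.0,0.0,0.0,0.0], linear=[[0.0,0.0,0.0],[0.0,0.0,0.0],[0.0,0.0,0.0],[0.0,0.0,0.0],[0.0,0.0,-0.013],[0.0,0.0,-0.026],[0.0,0.0,-0.039],[0.0,0.0,-0.052]], roll=[0.0,0.0,0.0,0.0,0.0,0.0,0.0,0.0])

```text
clock: 50.65
position: [0.4766, 0.389, 0.0905]
tcp_rot: [[0.082, 0.997, -0.001], [0.997, -0.082, -0.0], [-0.0, -0.001, -1.0]]
ft_force: [0.6, 0.3, -7.8]
width: 0.0177
grasp_force: 30.0
```

Call:
servo_tool(fingers=[0.0,0.0,0.0,0.0,0.0,0.0,0.0,0.0], linear=[[0.0,0.0,-0.06],[0.0,0.0,-0.12],[0.0,0.0,-0.18],[0.0,0.0,-0.24],[-0.059,0.019,-0.24],[-0.119,0.037,-0.24],[-0.178,0.056,-0.24],[-0.238,0.075,-0.24]], roll=[0.0,0.0,0.0,0.0,-0.002,-0.003,-0.005,-0.007])

```text
clock: 51.65
position: [0.5043, 0.2665, 0.2106]
tcp_rot: [[0.07, 0.998, 0.0], [0.998, -0.07, -0.0], [-0.0, 0.0, -1.0]]
ft_force: [-0.1, -0.6, -7.1]
width: 0.0175
grasp_force: 30.0
```

Call:
servo_tool(fingers=[0.0,0.0,0.0,0.0,0.0,0.0,0.0,0.0], linear=[[-0.06,0.017,0.0],[-0.12,0.035,0.0],[-0.179,0.053,0.0],[-0.239,0.071,0.0],[-0.299,0.089,0.0],[-0.359,0.107,0.0],[-0.419,0.125,0.0],[-0.478,0.142,0.0]], roll=[-0.001,-0.003,-0.005,-0.006,-0.008,-0.01,-0.011,-0.013])

```text
clock: 52.65
position: [0.5584, 0.023, 0.2107]
tcp_rot: [[0.05, 0.999, 0.0], [0.999, -0.05, -0.0], [-0.0, 0.0, -1.0]]
ft_force: [0.2, -0.5, -7.3]
width: 0.0177
grasp_force: 30.0
```

Call:
servo_tool(fingers=[0.0,0.0,0.0,0.0,0.0,0.0,0.0], linear=[[0.0,0.0,0.022],[0.0,0.0,0.044],[0.0,0.0,0.066],[0.0,0.0,0.088],[0.0,0.0,0.11],[0.0,0.0,0.11],[0.0,0.0,0.11]], roll=[0.0,0.0,0.0,0.0,0.0,0.0,0.0])

```text
clock: 53.52
position: [0.5588, 0.0241, 0.1557]
tcp_rot: [[0.05, 0.999, 0.001], [0.999, -0.05, -0.0], [-0.0, 0.001, -1.0]]
ft_force: [0.1, -0.2, -6.3]
width: 0.0179
grasp_force: 30.0
```

```bash
python3 - <<'E'
from h import *
from plan import *
c=capture("top");s=capture("side")
cv2.imwrite("pics/l2.png",np.hstack([crop(c,190,310,118,238,3.3),crop(s,200,320,150,270,3.3)]))
plan([(.5588,.0238,.1405,87.118,0,6),(.5588,.0238,.1400,87.118,0,1)])
plan([(.5588,.0238,.140,87.118,.6,3),(.5588,.0238,.22,87.118,.6,3)])
E
```

```text
{"fingers": [0.0, 0.0, 0.0, 0.0, 0.0, 0.0, 0.0], "linear": [[-0.0, 0.0, 0.005], [-0.0, 0.0, 0.01], [-0.0, 0.0, 0.015], [-0.0, 0.0, 0.019], [-0.0, 0.0, 0.024], [-0.0, 0.0, 0.029], [-0.0, 0.0, 0.03]], "roll": [0.0, 0.0, -0.0, -0.0, -0.0, -0.0, -0.0]}
end [0.5586, 0.024, 0.14, 87.118, 0.0]
{"fingers": [0.6, 0.6, 0.6, 0.6, 0.6, 0.6], "linear": [[-0.0, 0.0, 0.0], [-0.0, 0.0, 0.0], [-0.0, 0.0, 0.0], [-0.0, 0.0, -0.053], [-0.0, 0.0, -0.107], [-0.0, 0.0, -0.16]], "roll": [0.0, -0.0, -0.0, -0.0, -0.0, -0.0]}
end [0.5586, 0.024, 0.22, 87.118, 0.6]
```

View pics/l2.png

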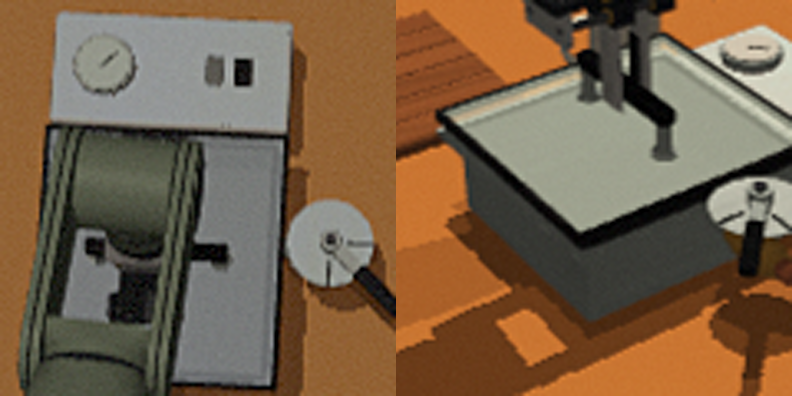

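The lid is level and lined up with the rim, and the well beneath it is empty. I'll lower it.

Call:
servo_tool(fingers=[0.0,0.0,0.0,0.0,0.0,0.0,0.0], linear=[[0.0,0.0,0.005],[0.0,0.0,0.01],[0.0,0.0,0.015],[0.0,0.0,0.019],[0.0,0.0,0.024],[0.0,0.0,0.029],[0.0,0.0,0.03]], roll=[0.0,0.0,0.0,0.0,0.0,0.0,0.0])

```text
clock: 54.5
position: [0.5585, 0.024, 0.1411]
tcp_rot: [[0.05, 0.999, 0.0], [0.999, -0.05, -0.0], [-0.0, 0.0, -1.0]]
ft_force: [-2.0, -0.6, -1.7]
width: 0.0176
grasp_force: 30.0
```

Call:
servo_tool(fingers=[0.6,0.6,0.6,0.6,0.6,0.6], linear=[[0.0,0.0,0.0],[0.0,0.0,0.0],[0.0,0.0,0.0],[0.0,0.0,-0.053],[0.0,0.0,-0.107],[0.0,0.0,-0.16]], roll=[0.0,0.0,0.0,0.0,0.0,0.0])

```text
clock: 55.25
position: [0.5587, 0.0241, 0.2216]
tcp_rot: [[0.05, 0.999, 0.001], [0.999, -0.05, -0.0], [-0.0, 0.001, -1.0]]
ft_force: [0.6, -0.5, 0.5]
width: 0.0565
grasp_force: 0.0
```

```bash
python3 - <<'E'
from plan import *
V=np.array([.5718,-.15]);r=.077
G=lambda d:tuple(V+r*np.array([np.cos(np.radians(177.1+d)),np.sin(np.radians(177.1+d))]))
x,y=G(45)
plan([(x,y,.22,42.1,.45,7),(x,y,.15,42.1,.45,2),(x,y,.127,42.1,.45,2),(x,y,.127,42.1,.45,1),(x,y,.127,42.1,0,4)])
w=[(*G(d),.127,-2.9+d,0,1) for d in np.linspace(45,-1,16)[1:]]; w.append((*w[-1][:5],1))
plan(w)
x,y=G(-1)
plan([(x,y,.127,-3.9,.45,3),(x,y,.225,-3.9,.45,4)])
E
```

```text
{"fingers": [0.45, 0.45, 0.45, 0.45, 0.45, 0.45, 0.45, 0.45], "linear": [[-0.065, -0.009, 0.0], [-0.13, -0.019, 0.0], [-0.195, -0.028, 0.0], [-0.26, -0.037, 0.0], [-0.325, -0.046, 0.0], [-0.39, -0.056, 0.0], [-0.455, -0.065, 0.0], [-0.455, -0.065, 0.07]], "roll": [0.071, 0.143, 0.214, 0.286, 0.357, 0.429, 0.5, 0.5]}
{"fingers": [0.45, 0.45, 0.45, 0.45, 0.0, 0.0, 0.0, 0.0], "linear": [[-0.0, 0.0, 0.07], [-0.0, 0.0, 0.093], [-0.0, 0.0, 0.116], [-0.0, 0.0, 0.116], [-0.0, 0.0, 0.116], [-0.0, 0.0, 0.116], [-0.0, 0.0, 0.116], [-0.0, 0.0, 0.116]], "roll": [0.0, 0.0, 0.0, 0.0, 0.0, 0.0, 0.0, 0.0]}
end [0.5147, -0.2016, 0.127, 42.118, 0.0]
{"fingers": [0.0, 0.0, 0.0, 0.0, 0.0, 0.0, 0.0, 0.0], "linear": [[0.0, -0.008, 0.0], [0.001, -0.016, 0.0], [0.002, -0.025, 0.0], [0.004, -0.033, 0.0], [0.005, -0.041, 0.0], [0.008, -0.049, 0.0], [0.011, -0.056, 0.0], [0.014, -0.064, 0.0]], "roll": [0.034, 0.068, 0.102, 0.136, 0.171, 0.205, 0.239, 0.273]}
{"fingers": [0.0, 0.0, 0.0, 0.0, 0.0, 0.0, 0.0, 0.0], "linear": [[0.0, -0.008, 0.0], [0.001, -0.016, 0.0], [0.002, -0.025, 0.0], [0.003, -0.033, 0.0], [0.005, -0.041, 0.0], [0.008, -0.049, 0.0], [0.011, -0.056, 0.0], [0.011, -0.056, 0.0]], "roll": [0.034, 0.068, 0.102, 0.136, 0.17, 0.204, 0.238, 0.238]}
end [0.4952, -0.1448, 0.127, -3.872, 0.0]
{"fingers": [0.45, 0.45, 0.45, 0.45, 0.45, 0.45, 0.45], "linear": [[-0.0, -0.0, 0.0], [-0.0, -0.0, 0.0], [-0.0, -0.0, 0.0], [-0.0, -0.0, -0.049], [-0.0, -0.0, -0.098], [-0.0, -0.0, -0.147], [-0.0, -0.0, -0.196]], "roll": [0.0, 0.0, 0.0, 0.0, 0.0, 0.0, 0.0]}
end [0.4952, -0.1448, 0.225, -3.872, 0.45]
```

Call:
servo_tool(fingers=[0.45,0.45,0.45,0.45,0.45,0.45,0.45,0.45], linear=[[-0.065,-0.009,0.0],[-0.13,-0.019,0.0],[-0.195,-0.028,0.0],[-0.26,-0.037,0.0],[-0.325,-0.046,0.0],[-0.39,-0.056,0.0],[-0.455,-0.065,0.0],[-0.455,-0.065,0.07]], roll=[0.071,0.143,0.214,0.286,0.357,0.429,0.5,0.5])

```text
clock: 56.25
position: [0.517, -0.2054, 0.1889]
tcp_rot: [[0.744, 0.668, 0.008], [0.668, -0.744, -0.005], [0.002, 0.009, -1.0]]
ft_force: [0.1, -0.4, -0.1]
width: 0.0423
grasp_force: 0.0
```

Call:
servo_tool(fingers=[0.45,0.45,0.45,0.45,0.0,0.0,0.0,0.0], linear=[[0.0,0.0,0.07],[0.0,0.0,0.093],[0.0,0.0,0.116],[0.0,0.0,0.116],[0.0,0.0,0.116],[0.0,0.0,0.116],[0.0,0.0,0.116],[0.0,0.0,0.116]], roll=[0.0,0.0,0.0,0.0,0.0,0.0,0.0,0.0])

```text
clock: 57.25
position: [0.5147, -0.2015, 0.1281]
tcp_rot: [[0.741, 0.671, 0.0], [0.671, -0.741, -0.0], [0.0, 0.0, -1.0]]
ft_force: [-0.9, 0.7, 3.7]
width: 0.0158
grasp_force: 30.0
```

Call:
servo_tool(fingers=[0.0,0.0,0.0,0.0,0.0,0.0,0.0,0.0], linear=[[0.0,-0.008,0.0],[0.001,-0.016,0.0],[0.002,-0.025,0.0],[0.004,-0.033,0.0],[0.005,-0.041,0.0],[0.008,-0.049,0.0],[0.011,-0.056,0.0],[0.014,-0.064,0.0]], roll=[0.034,0.068,0.102,0.136,0.171,0.205,0.239,0.273])

```text
clock: 58.25
position: [0.4972, -0.1733, 0.128]
tcp_rot: [[0.954, 0.301, -0.003], [0.301, -0.954, -0.001], [-0.003, -0.0, -1.0]]
ft_force: [-5.8, -0.1, 5.4]
width: 0.0159
grasp_force: 30.2
```

Call:
servo_tool(fingers=[0.0,0.0,0.0,0.0,0.0,0.0,0.0,0.0], linear=[[0.0,-0.008,0.0],[0.001,-0.016,0.0],[0.002,-0.025,0.0],[0.003,-0.033,0.0],[0.005,-0.041,0.0],[0.008,-0.049,0.0],[0.011,-0.056,0.0],[0.011,-0.056,0.0]], roll=[0.034,0.068,0.102,0.136,0.17,0.204,0.238,0.238])

```text
clock: 59.25
position: [0.4924, -0.1435, 0.1279]
tcp_rot: [[0.998, -0.066, -0.007], [-0.066, -0.998, 0.002], [-0.007, -0.002, -1.0]]
ft_force: [-8.8, 4.1, 10.6]
width: 0.016
grasp_force: 30.2
```

Call:
servo_tool(fingers=[0.45,0.45,0.45,0.45,0.45,0.45,0.45], linear=[[0.0,0.0,0.0],[0.0,0.0,0.0],[0.0,0.0,0.0],[0.0,0.0,-0.049],[0.0,0.0,-0.098],[0.0,0.0,-0.147],[0.0,0.0,-0.196]], roll=[0.0,0.0,0.0,0.0,0.0,0.0,0.0])

```text
clock: 60.12
position: [0.4951, -0.1448, 0.2261]
tcp_rot: [[0.998, -0.068, -0.0], [-0.068, -0.998, -0.0], [-0.0, 0.0, -1.0]]
ft_force: [-0.2, 0.1, 0.5]
width: 0.0425
grasp_force: 0.0
```

```bash
python3 - <<'E'
from plan import *
plan([(.35,.2,.25,60,.45,8)])
E
```

```text
{"fingers": [0.45, 0.45, 0.45, 0.45, 0.45, 0.45, 0.45, 0.45], "linear": [[-0.042, -0.084, -0.006], [-0.084, -0.167, -0.012], [-0.126, -0.251, -0.019], [-0.168, -0.334, -0.025], [-0.21, -0.418, -0.031], [-0.252, -0.501, -0.037], [-0.294, -0.585, -0.044], [-0.336, -0.668, -0.05]], "roll": [-0.089, -0.177, -0.266, -0.355, -0.444, -0.532, -0.621, -0.71]}
end [0.3501, 0.1998, 0.25, 60.028, 0.45]
```

Call:
servo_tool(fingers=[0.45,0.45,0.45,0.45,0.45,0.45,0.45,0.45], linear=[[-0.042,-0.084,-0.006],[-0.084,-0.167,-0.012],[-0.126,-0.251,-0.019],[-0.168,-0.334,-0.025],[-0.21,-0.418,-0.031],[-0.252,-0.501,-0.037],[-0.294,-0.585,-0.044],[-0.336,-0.668,-0.05]], roll=[-0.089,-0.177,-0.266,-0.355,-0.444,-0.532,-0.621,-0.71])

```text
clock: 61.12
position: [0.3495, 0.2012, 0.2507]
tcp_rot: [[0.496, 0.868, 0.001], [0.868, -0.496, 0.0], [0.001, 0.001, -1.0]]
ft_force: [0.4, -0.1, 0.2]
width: 0.0419
grasp_force: 0.0
```

```bash
python3 - <<'E'
import chk
from h import *
c=capture("top");s=capture("side"); r=np.load("c0.npy",allow_pickle=True).item()
print("lid vs start",shift(c,r,(.5605,.0246),.1,half=(.131,.125),inner=9,W=12))
for cc in (r,c):
    im=cc["img"][195:235,270:330].astype(int); m=(im.max(2)<45).astype(np.uint8); m[:,:8]=0
    n,l,st,ce=cv2.connectedComponentsWithStats(m); i=1+np.argmax(st[1:,4]); ys,xs=np.where(l==i); q=ray(cc,np.c_[xs+270,ys+195],.127)[:,:2]; w,v=np.linalg.eigh(np.cov(q.T)); print(st[i],q.mean(0).round(4),np.degrees(np.arctan2(*v[::-1,1]))%180)
a=crop(c,195,315,118,238,3.3); b=crop(s,200,450,150,340,1.6)
h=max(a.shape[0],b.shape[0]); pad=lambda i:cv2.copyMakeBorder(i,0,h-i.shape[0],0,0,cv2.BORDER_CONSTANT)
cv2.imwrite("pics/fin.png",np.hstack([pad(a),pad(b)]))
E
```

```text
crate ([0, 0], [0.0, 0.0], 12.5) lid ([-9, -25], [88.9, 31.6], 43.3)
lid vs start ([2, 2], [-6.8, -6.7], 41.1)
[16  8  6 19 85] [ 0.5007 -0.1444] 176.8745753059194
[17  8  5 20 88] [ 0.5003 -0.1451] 177.67300675323818
```

View pics/fin.png

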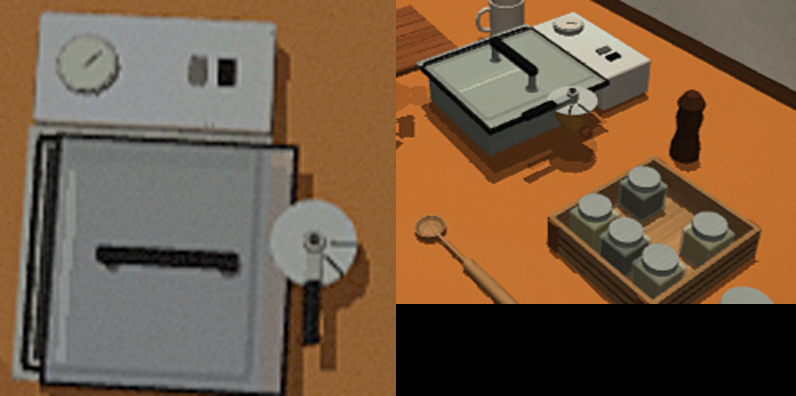

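The jars are upright in the crate and the valve is shut, but the lid has been knocked about 26 mm to the right and 8 mm towards the robot. The rim shows at left, and the handle is now at (97,255)–(240,264) instead of (71,249)–(213,257). I'll measure the shift and put the lid back.

```bash
cat > hd.py <<'E'
from h import *
from scipy import ndimage
def handle(c):
    x0,y0,x1,y1=208,180,280,206
    im=c["img"][y0:y1,x0:x1].astype(float).max(2); w=np.clip(75-im,0,50); l,n=ndimage.label(w>0); k=1+np.argmax(ndimage.sum(w,l,range(1,n+1))); w=w*(l==k)
    ys,xs=np.nonzero(w); ww=w[ys,xs]; q=ray(c,np.c_[xs+x0,ys+y0],.148)[:,:2]; m=np.average(q,axis=0,weights=ww); e,v=np.linalg.eigh(np.cov(q.T,aweights=ww)); return m.round(4),(np.degrees(np.arctan2(*v[::-1,1]))%180).round(2),len(xs),(xs.min()+x0,xs.max()+x0,ys.min()+y0,ys.max()+y0)
E
python3 - <<'E'
from hd import *
c=capture("top"); np.save("c4.npy",c,allow_pickle=True)
r=np.load("c0.npy",allow_pickle=True).item()
print(handle(r)); print(handle(c))
print(fit(ray(c,un([(60,137),(298,147),(286,394),(42,385)],195,118,3.3),.1),.262,.25))
E
```

```text
(array([0.558 , 0.0237]), np.float64(86.41), 257, (np.int64(216), np.int64(259), np.int64(190), np.int64(199)))
(array([ 0.5511, -0.0018]), np.float64(86.58), 247, (np.int64(224), np.int64(267), np.int64(192), np.int64(201)))
(array([ 0.5517, -0.0035]), np.float64(-2.73), [[-3.6, -2.9], [-2.5, 1.7], [4.2, 2.0], [1.9, -0.9]])
```

```bash
python3 - <<'E'
from plan import *
x,y=.5519,-.0017
plan([(x,y,.22,87.3,.6,7),(x,y,.16,87.3,.6,2),(x,y,.14,87.3,.6,2),(x,y,.14,87.3,0,5)])
X,Y=.5588,.0238
plan([(x,y,.152,87.3,0,3),(X,Y,.152,87.118,0,4),(X,Y,.152,87.118,0,1),(X,Y,.140,87.118,0,5),(X,Y,.140,87.118,.6,3)])
plan([(X,Y,.22,87.118,.6,3),(.37,.14,.25,60,.6,5)])
E
```

```text
{"fingers": [0.6, 0.6, 0.6, 0.6, 0.6, 0.6, 0.6, 0.6], "linear": [[-0.021, 0.079, 0.009], [-0.042, 0.157, 0.017], [-0.063, 0.236, 0.026], [-0.084, 0.315, 0.034], [-0.105, 0.393, 0.043], [-0.126, 0.472, 0.051], [-0.147, 0.551, 0.06], [-0.147, 0.551, 0.12]], "roll": [-0.043, -0.087, -0.13, -0.173, -0.216, -0.26, -0.303, -0.303]}
{"fingers": [0.6, 0.6, 0.6, 0.0, 0.0, 0.0, 0.0, 0.0], "linear": [[-0.0, -0.0, 0.06], [-0.0, -0.0, 0.08], [-0.0, -0.0, 0.1], [-0.0, -0.0, 0.1], [-0.0, -0.0, 0.1], [-0.0, -0.0, 0.1], [-0.0, -0.0, 0.1], [-0.0, -0.0, 0.1]], "roll": [-0.0, -0.0, -0.0, -0.0, -0.0, -0.0, -0.0, -0.0]}
end [0.5521, -0.0016, 0.14, 87.298, 0.0]
{"fingers": [0.0, 0.0, 0.0, 0.0, 0.0, 0.0, 0.0, 0.0], "linear": [[-0.0, -0.0, -0.008], [-0.0, -0.0, -0.016], [-0.0, -0.0, -0.024], [0.013, 0.003, -0.024], [0.025, 0.005, -0.024], [0.038, 0.008, -0.024], [0.051, 0.011, -0.024], [0.051, 0.011, -0.024]], "roll": [-0.0, -0.0, -0.0, 0.0, 0.001, 0.001, 0.002, 0.002]}
{"fingers": [0.0, 0.0, 0.0, 0.0, 0.0, 0.6, 0.6, 0.6], "linear": [[0.0, 0.0, 0.005], [0.0, 0.0, 0.01], [0.0, 0.0, 0.014], [0.0, 0.0, 0.019], [0.0, 0.0, 0.024], [0.0, 0.0, 0.024], [0.0, 0.0, 0.024], [0.0, 0.0, 0.024]], "roll": [-0.0, -0.0, -0.0, -0.0, -0.0, -0.0, -0.0, -0.0]}
end [0.5588, 0.0237, 0.14, 87.118, 0.6]
{"fingers": [0.6, 0.6, 0.6, 0.6, 0.6, 0.6, 0.6, 0.6], "linear": [[0.0, 0.0, -0.053], [0.0, 0.0, -0.107], [0.0, 0.0, -0.16], [0.043, -0.078, -0.172], [0.086, -0.155, -0.184], [0.128, -0.233, -0.196], [0.171, -0.311, -0.208], [0.213, -0.389, -0.22]], "roll": [-0.0, -0.0, -0.0, 0.06, 0.121, 0.181, 0.241, 0.301]}
end [0.3699, 0.1398, 0.25, 60.028, 0.6]
```

Call:
servo_tool(fingers=[0.6,0.6,0.6,0.6,0.6,0.6,0.6,0.6], linear=[[-0.021,0.079,0.009],[-0.042,0.157,0.017],[-0.063,0.236,0.026],[-0.084,0.315,0.034],[-0.105,0.393,0.043],[-0.126,0.472,0.051],[-0.147,0.551,0.06],[-0.147,0.551,0.12]], roll=[-0.043,-0.087,-0.13,-0.173,-0.216,-0.26,-0.303,-0.303])

```text
clock: 62.32
position: [0.5557, -0.0064, 0.1919]
tcp_rot: [[0.054, 0.999, 0.006], [0.999, -0.054, -0.002], [-0.002, 0.006, -1.0]]
ft_force: [-0.8, -0.2, -0.2]
width: 0.0567
grasp_force: 0.0
```

Call:
servo_tool(fingers=[0.6,0.6,0.6,0.0,0.0,0.0,0.0,0.0], linear=[[0.0,0.0,0.06],[0.0,0.0,0.08],[0.0,0.0,0.1],[0.0,0.0,0.1],[0.0,0.0,0.1],[0.0,0.0,0.1],[0.0,0.0,0.1],[0.0,0.0,0.1]], roll=[0.0,0.0,0.0,0.0,0.0,0.0,0.0,0.0])

```text
clock: 63.32
position: [0.5525, -0.0014, 0.141]
tcp_rot: [[0.047, 0.999, 0.002], [0.999, -0.047, -0.0], [0.0, 0.002, -1.0]]
ft_force: [1.3, -0.1, 2.2]
width: 0.0176
grasp_force: 30.0
```

Call:
servo_tool(fingers=[0.0,0.0,0.0,0.0,0.0,0.0,0.0,0.0], linear=[[0.0,0.0,-0.008],[0.0,0.0,-0.016],[0.0,0.0,-0.024],[0.013,0.003,-0.024],[0.025,0.005,-0.024],[0.038,0.008,-0.024],[0.051,0.011,-0.024],[0.051,0.011,-0.024]], roll=[0.0,0.0,0.0,0.0,0.001,0.001,0.002,0.002])

```text
clock: 64.32
position: [0.5587, 0.0244, 0.1524]
tcp_rot: [[0.049, 0.999, -0.0], [0.999, -0.049, 0.0], [0.0, -0.0, -1.0]]
ft_force: [-0.5, -0.3, -6.7]
width: 0.0178
grasp_force: 30.0
```

Call:
servo_tool(fingers=[0.0,0.0,0.0,0.0,0.0,0.6,0.6,0.6], linear=[[0.0,0.0,0.005],[0.0,0.0,0.01],[0.0,0.0,0.014],[0.0,0.0,0.019],[0.0,0.0,0.024],[0.0,0.0,0.024],[0.0,0.0,0.024],[0.0,0.0,0.024]], roll=[0.0,0.0,0.0,0.0,0.0,0.0,0.0,0.0])

```text
clock: 65.32
position: [0.5596, 0.0237, 0.1415]
tcp_rot: [[0.05, 0.999, 0.002], [0.999, -0.05, -0.0], [-0.0, 0.002, -1.0]]
ft_force: [0.3, 0.1, -1.0]
width: 0.0442
grasp_force: 0.0
```

Call:
servo_tool(fingers=[0.6,0.6,0.6,0.6,0.6,0.6,0.6,0.6], linear=[[0.0,0.0,-0.053],[0.0,0.0,-0.107],[0.0,0.0,-0.16],[0.043,-0.078,-0.172],[0.086,-0.155,-0.184],[0.128,-0.233,-0.196],[0.171,-0.311,-0.208],[0.213,-0.389,-0.22]], roll=[0.0,0.0,0.0,0.06,0.121,0.181,0.241,0.301])

```text
clock: 66.32
position: [0.3688, 0.1406, 0.2511]
tcp_rot: [[0.503, 0.865, 0.001], [0.865, -0.503, 0.0], [0.001, 0.001, -1.0]]
ft_force: [0.5, 1.0, 0.2]
width: 0.0565
grasp_force: 0.0
```

```bash
python3 - <<'E'
from hd import *
c=capture("top"); r=np.load("c0.npy",allow_pickle=True).item(); s=capture("side")
print(handle(r),handle(c))
print("crate",shift(c,r,(.505,-.4115),.058,inner=12))
print("lid vs start",shift(c,r,(.5605,.0246),.1,half=(.131,.125),inner=9,W=12))
a=crop(c,195,315,118,238,5)
b=crop(s,200,300,165,265,2)
h=a.shape[0]; cv2.imwrite("pics/fin2.png",np.hstack([a,cv2.copyMakeBorder(b,0,h-b.shape[0],0,0,cv2.BORDER_CONSTANT)]))
E
```

```text
(array([0.558 , 0.0237]), np.float64(86.41), 257, (np.int64(216), np.int64(259), np.int64(190), np.int64(199))) (array([0.5567, 0.0222]), np.float64(86.64), 247, (np.int64(216), np.int64(259), np.int64(191), np.int64(199)))
crate ([0, 0], [0.0, 0.0], 12.5)
lid vs start ([0, 0], [0.0, 0.0], 24.7)
```

View pics/fin2.png

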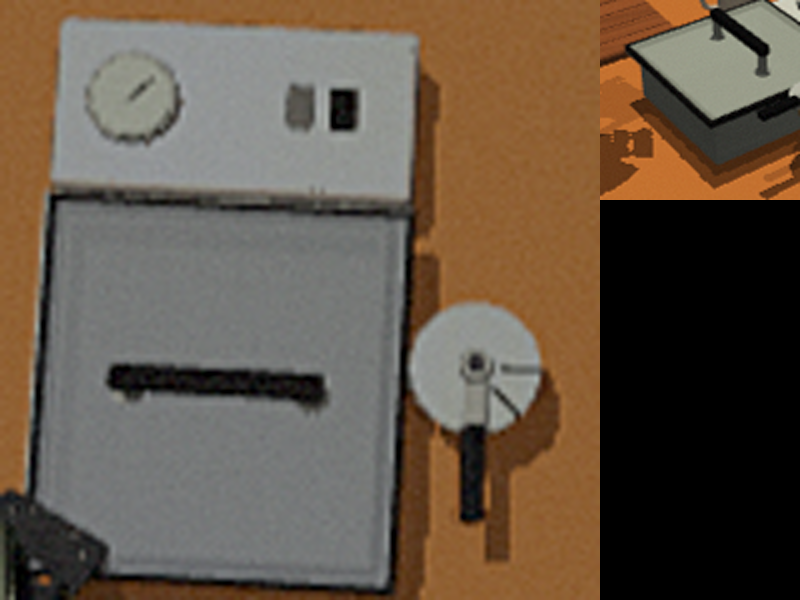

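The lid now sits square on the rim, within about 2 mm of where it started. The lever is at shut, the jars are in the crate and the arm is clear, so I'm handing it in.

```bash
python3 -c "
from plant import *
print(sign_off())"
```

```text
the job is handed in; nothing more can be done
None
```

I handed the job in at about 66 s of the 210 s: the vent was opened half way, all five jars stand upright in the crate, the lid is back on the rim (knocked aside once and re-seated to within about 2 mm of its start), and the valve is shut to within about 1° by camera.

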